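Put the tester's setting pieces away

TASK

Take the little pile of setting pieces apart from the top down and put each straight away in its own black holder: first the bent bracket standing on its foot in the small rimmed tray, then the machined plate in the broad cradle, then the reticle plate in the long cradle, and last the round steel disc in the round dish. Everything should lie flat on the holder's floor, centred to within about 8 mm and the two plates lengthwise between the end lips; leave the loupe and the chuck key where they are.

Things in the scene. Friction and masses are not known exactly. Their poses are not given: they have to be found in the camera images.
- bracket: Bent brass-coloured sheet-metal L bracket on top of the pile, 16 x 26 mm foot (x, y), sheet 2 mm thick, 14 g. Origin: centre of the foot's underside; z up. Its upright leg stands at the +y end of the foot (y = +11 to +13 mm), 16 mm wide along x and 16 mm high: pinch the leg across its 16 mm width. (The brackets in the blue tray are not part of the job.)
- machined_plate: Flat grey machined plate with two holes and two cut corners, second in the pile, 28 x 44 x 9 mm (x, y, z). Origin: centre of its underside; y is its long axis. Grasp across the 28 mm.
- reticle_plate: Light alloy holder with a glass window, third in the pile, 30 x 62 x 8 mm (x, y, z). Origin: centre of its underside; y is its long axis. Grasp across the 30 mm. It lies on the steel disc.
- platen: Round dark steel disc (compression platen) at the bottom of the pile, standing on the bench, 56 mm diameter, 18 mm high, about 0.3 kg. Origin: centre of its underside.
- small_tray: Smallest black holder, 42 x 52 mm outside (x, y), for the bracket: floor 4 mm above the bench, a rim on all four sides 3 mm above the floor, 36 x 46 mm inside. Either way round will do. Origin: centre of its underside, on the bench; fixed.
- wide_cradle: Broad black holder, 56 x 68 mm (x, y), for the machined plate: floor 4 mm above the bench, a lip 5 mm above the floor along each y end only, 60 mm apart inside; the sides across x are open for the fingers. The plate's long axis goes along y, either way round. Origin: centre of its underside, on the bench; fixed.
- long_cradle: Long narrow black holder, 40 x 86 mm (x, y), for the reticle plate: floor 4 mm above the bench, a lip 5 mm above the floor along each y end only, 78 mm apart inside; the sides across x are open for the fingers. The reticle plate's long axis goes along y, either way round. Origin: centre of its underside, on the bench; fixed.
- round_dish: Round black dish, 82 mm across, for the steel disc: floor 4 mm above the bench, a ring lip 4 mm above the floor, 74 mm across inside. Origin: centre of its underside, on the bench; fixed.
- loupe: Black loupe, 37 mm across, 34 mm high, standing on the bench; a bystander, leave it. Origin: centre of its underside.
- chuck_key: Dark chuck key with a cross bar, 52 x 50 x 17 mm, lying on the bench; a bystander, leave it. Origin: centre of its underside.
Things that resemble listed ones, but are neither listed nor needed, are in the scene too. What is shaped like the reticle_plate but purple or turquoise is not meant.

How it is judged:
By the outcome, as a careful person would: the job done as asked, in the order asked, and still so for the second after the job is handed in, with the robot touching nothing.
It also fails if it takes over 96 s, if anything falls off the work surface, if the arm or the gripper's body presses on something with over 40 N, if the wrist force passes 120 N, or if a joint passes its speed limit or range.

ROBOT

A 6-joint arm with a two-finger parallel gripper is mounted at the origin on a cart in front of the work surface, level with it; the furniture and walls round the work are solid. World frame = base frame: x ahead of the robot, y to its left, z up, the work surface at z = 0. Lengths are in m, angles in rad, forces in N, time in s.
With the tool pointing down it reaches from about 0.225 to 0.875 m from the base axis. Payload 3.4 kg.
Tool frame: the origin (TCP) lies at the very end of the fingers, on their centre line; the grasp point (between the pads) lies 19 mm behind it; z points along the fingers, y is the line along which they close (so a half turn about z gives the same grasp; the last joint's range is limited). The gripper opens to 85 mm and grips with 20 to 120 N. Pads are 22 mm wide; open, the fingers measure 114 mm over their backs; the gripper's body (76 mm by 85 mm) begins 54 mm behind the grasp point. The pads swing forward as they close: fully open they stand 13 mm farther back than shut.
Start: joints at [0.999, 0.276, 1.505, -0, 1.361, -0.121], TCP at [0.251, 0.518, 0.209] pointing down, gripper open.
Joint ranges: [-2.89, 2.89], [-0.75, 2.08], [0.22, 2.7], [-1.18, 4.32], [0.11, 2.71], [-2.7, 2.7]. Speed limits (rad/s): [2.57, 2.57, 3.14, 3.14, 3.14, 3.14].

INTERFACE

Orientations are given as a unit quaternion [w, x, y, z].
In Python, from rig import get_state, optics, sign_off gives the robot as it stands.
- The arm moves only by the tool send_rows, never from a script. Its argument "increments" is a list of rows, each an object with "gripper": the gripper's target within -1 to 1 (shut at 1, half-way at 0, fully open at -1); "linear": the shift along the world's x, y, z in m, a list of three; "delta_rot": the turn, a rotation vector about the world's x, y, z in rad, a list of three. In form: [{"gripper": gripper, "linear": [dx, dy, dz], "delta_rot": [rx, ry, rz]}, ...]. A call has 1 to 8 rows; each row is the pose to reach, as a shift and turn from the pose commanded when the call began; what a row does not reach only later rows make up. A row lasts 1/10 s, in which the tool goes at most 50 mm and 8.59 degrees, less where a joint would pass 70% of its speed; a pose out of reach is approached as far as the arm can. A call with a gripper value outside its range is refused whole. The fingers move at their own pace and stop on an object; "newtons" is the grip in N (left out, the last holds). Time passes only in rows, so rows that repeat a pose let the fingers close. It gives the time, the measured TCP pose, the force, the opening and the grip force at its end, in the units of the state.
- get_state(): the state, without advancing time (a new reading comes with each control period).
- optics.get_image(name): name is "scene" or "side" or "wrist"; returns a dict with "pixels" (420x560x3 uint8, blue, green, red), "K" (3x3 intrinsics, pixels), "rvec" (rotation vector, rad) and "tvec" (3), from world to camera coordinates, as OpenCV has them; the wrist camera has in their place "T_tool_cam" (4x4, takes a point from camera to tool coordinates, whose origin is the TCP and whose axes are the flange's). Camera axes: x right, y down, z forward; pixel columns grow to the right and rows downward; lengths in m; the calibration is good to about 2 mm. The wrist camera is an equidistant fisheye: a pixel r from the principal point sees the ray r / f radians off the axis. A picture is of the moment at which its call begins: read the wrist's pose just before it. There is no depth.
- sign_off(): hands the job in; it is judged then, once.
The state is a dict: "clock": time; "qpos": joint angles; "qd": joint speeds; "effort": joint torques, N m; "position": TCP position; "ee_rot": TCP orientation; "contact_force": force on the tool from outside, world axes, zero at the start; "moment": the same for the moment, N m; "width": finger opening in m; "gripper_force": force on a finger pad.
Only numpy, scipy, OpenCV 4.12 (cv2) and the standard library are available. Lean on these libraries where they do the work, as an engineer would, in place of code of your own. Each camera call takes 0.05 s, during which the arm holds its last target. There are 200 camera calls.

## Working session

There is one attempt and no reset: what is moved stays moved. The work goes in short steps, Python scripts to look and compute and a tool call to move; the robot and the scene stay as the last step left them, time stands still between calls to the robot, and variables do not carry over. Pictures are saved under pics/ and viewed, at most 14 in all, crops included, and the job is handed in when it is done.

Besides the shell and the picture viewer there is one more tool, called after "Call:" as a command line: name --argument value ..., lists and objects as JSON in quotes. send_rows: Moves the arm, as the interface text tells. Its arguments: {"type":"object","properties":{"increments":{"type":"array"},"newtons":{"type":"number"}},"required":["increments"]}

```bash
mkdir -p pics; ls; cat > h.py <<'E'
import numpy as np, cv2
from rig import get_state, optics, sign_off
from scipy.spatial.transform import Rotation as R
def grab(name,fn):
    s=get_state(); d=optics.get_image(name); cv2.imwrite('pics/'+fn+'.png',d['pixels']); 
    q=s['ee_rot']; d['Rt']=R.from_quat([q[1],q[2],q[3],q[0]]).as_matrix(); d['p']=np.array(s['position']); d['name']=name
    np.save('pics/'+fn+'.npy',d,allow_pickle=True); return d
def load(fn): return np.load('pics/'+fn+'.npy',allow_pickle=True).item()
def ray(d,u,v):
    K=np.array(d['K'])
    if d['name']=='wrist':
        a=np.array([(u-K[0,2])/K[0,0],(v-K[1,2])/K[1,1]]); r=np.hypot(*a)
        c=np.array([*(a/max(r,1e-9)*np.sin(r)),np.cos(r)])
        T=np.array(d['T_tool_cam']); M=d['Rt']@T[:3,:3]; o=d['p']+d['Rt']@T[:3,3]
        return o,M@c
    M=cv2.Rodrigues(np.array(d['rvec'],float))[0]; t=np.array(d['tvec']).ravel()
    return -M.T@t, M.T@(np.linalg.inv(K)@[u,v,1])
def onz(d,u,v,z):
    o,r=ray(d,u,v); return o+r*(z-o[2])/r[2]
E
python3 - <<'E'
from h import *
for n in ['scene','side','wrist']:
    d=grab(n,n+'0'); print(n,np.array(d['K']).round(1).tolist(), ray(d,280,210))
print(get_state())
E
```

```text
pics
scene [[436.2, 0.0, 278.9], [0.0, 436.2, 210.8], [0.0, 0.0, 1.0]] (array([0.76838028, 0.44420739, 0.92503565]), array([-0.26373329, -0.46012675, -0.84778418]))
side [[410.4, 0.0, 271.7], [0.0, 410.4, 206.8], [0.0, 0.0, 1.0]] (array([0.36922425, 0.86671773, 0.46838003]), array([ 0.14409709, -0.90391127, -0.40329653]))
wrist [[325.2, 0.0, 280.0], [0.0, 325.2, 210.3], [0.0, 0.0, 1.0]] (array([0.17780864, 0.55124471, 0.37399318]), array([ 0.27735745, -0.13696671, -0.95095371]))
{'clock': 0.15, 'qpos': array([ 9.99023343e-01,  2.76462969e-01,  1.50580007e+00, -2.07904918e-05,
        1.36073309e+00, -1.20980393e-01]), 'qd': array([ 0.00257363, -0.00312245, -0.00392081, -0.00144988,  0.00181017,
        0.00085199]), 'effort': array([ 2.65067210e-03, -4.17141330e+01, -2.46032739e+01, -2.35848938e-04,
        7.70595332e-03, -1.97391671e-05]), 'position': array([0.25029033, 0.51720505, 0.20784775]), 'ee_rot': array([-2.28673400e-04,  2.23490476e-01,  9.74705860e-01, -6.63513462e-04]), 'contact_force': array([-0.31028236, -0.90205727, -1.01579146]), 'moment': array([-0.0099729 ,  0.05631624,  0.01645085]), 'gripper_force': 0.0, 'width': 0.08526673605085558}
```

View pics/scene0.png

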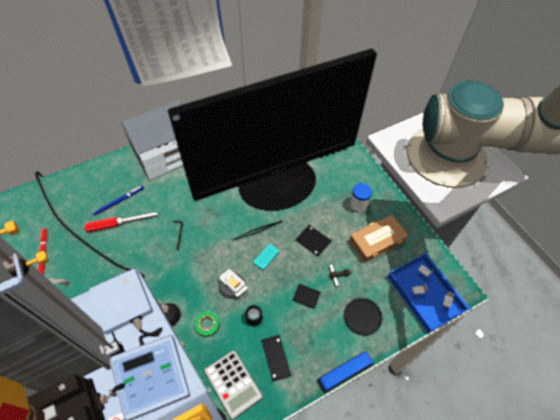

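View pics/side0.png

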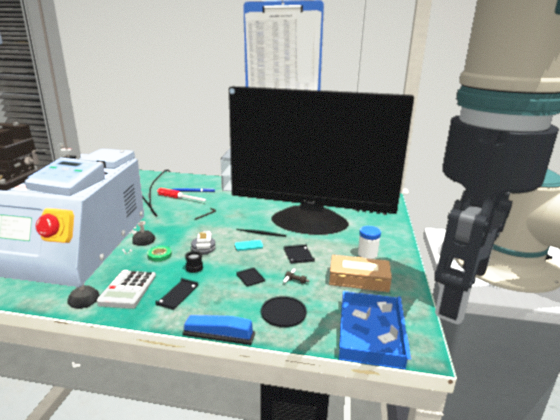

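The scene view shows the pile at (233,283), the wide cradle at (313,240), the small tray at (306,296), the long cradle at (276,357) and the round dish at (363,316). The loupe is at (254,315) and the chuck key at (340,273). The side view agrees, with the pile at (204,240).

```bash
python3 - <<'E'
from h import *
d=load('scene0'); s=load('side0')
for n,a,b in [('pile',(233,283),(204,242)),('wide',(313,240),(299,254)),('small',(306,296),(250,277)),('long',(276,357),(178,293)),('dish',(363,316),(284,311)),('loupe',(254,320),(194,267)),('key',(340,273),(296,277))]:
    print(n,onz(d,*a,.005).round(3),onz(s,*b,.005).round(3))
img=cv2.resize(d['pixels'][190:400,190:400],(600,600),interpolation=cv2.INTER_CUBIC); cv2.imwrite('pics/c0.png',img)
E
```

```text
pile [0.668 0.066 0.005] [0.679 0.052 0.005]
wide [0.453 0.056 0.005] [0.452 0.061 0.005]
small [0.538 0.17  0.005] [0.538 0.175 0.005]
long [0.659 0.255 0.005] [0.659 0.257 0.005]
dish [0.452 0.267 0.005] [0.453 0.27  0.005]
loupe [0.664 0.164 0.005] [0.662 0.163 0.005]
key [0.441 0.158 0.005] [0.446 0.156 0.005]
```

View pics/c0.png

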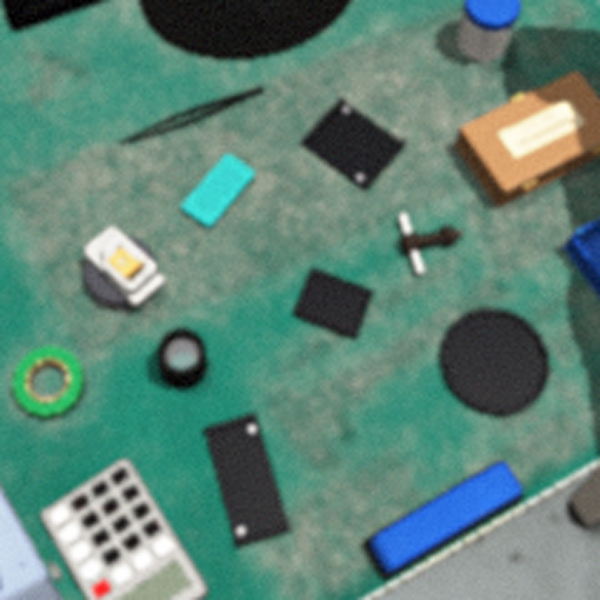

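Call:
send_rows --increments '[{"gripper": -1, "linear": [0.05, -0.04, 0.03], "delta_rot": [0, 0, 0]}, {"gripper": -1, "linear": [0.33, -0.37, 0.06], "delta_rot": [0, 0, 0]}, {"gripper": -1, "linear": [0.33, -0.37, 0.06], "delta_rot": [0, 0, 0]}, {"gripper": -1, "linear": [0.33, -0.37, 0.06], "delta_rot": [0, 0, 0]}, {"gripper": -1, "linear": [0.33, -0.37, 0.06], "delta_rot": [0, 0, 0]}, {"gripper": -1, "linear": [0.33, -0.37, 0.06], "delta_rot": [0, 0, 0]}, {"gripper": -1, "linear": [0.33, -0.37, 0.06], "delta_rot": [0, 0, 0]}, {"gripper": -1, "linear": [0.33, -0.37, 0.06], "delta_rot": [0, 0, 0]}]' --newtons 25

```text
clock: 0.95
position: [0.5145, 0.2234, 0.2597]
ee_rot: [-0.0, 0.224, 0.975, 0.0]
contact_force: [0.3, 0.7, 0.2]
width: 0.0853
gripper_force: 0.0
```

Call:
send_rows --increments '[{"gripper": -1, "linear": [0.0, 0, 0], "delta_rot": [0, 0, 0]}, {"gripper": -1, "linear": [0, 0, 0], "delta_rot": [0, 0, 0]}, {"gripper": -1, "linear": [0, 0, 0], "delta_rot": [0, 0, 0]}, {"gripper": -1, "linear": [0, 0, 0], "delta_rot": [0, 0, 0]}, {"gripper": -1, "linear": [0, 0, 0], "delta_rot": [0, 0, 0]}]'

```text
clock: 1.45
position: [0.5127, 0.2263, 0.2597]
ee_rot: [-0.0, 0.222, 0.975, 0.0]
contact_force: [-0.1, 0.5, 1.5]
width: 0.0858
gripper_force: 0.0
```

```bash
python3 - <<'E'
from h import *
d=grab('wrist','w1'); print(d['p'],d['Rt'].round(3))
cv2.imwrite('pics/w1b.png',cv2.resize(d['pixels'],(800,600)))
E
```

```text
[0.51265383 0.22633399 0.25972319] [[-0.901  0.434 -0.   ]
 [ 0.434  0.901  0.   ]
 [ 0.     0.    -1.   ]]
```

View pics/w1b.png

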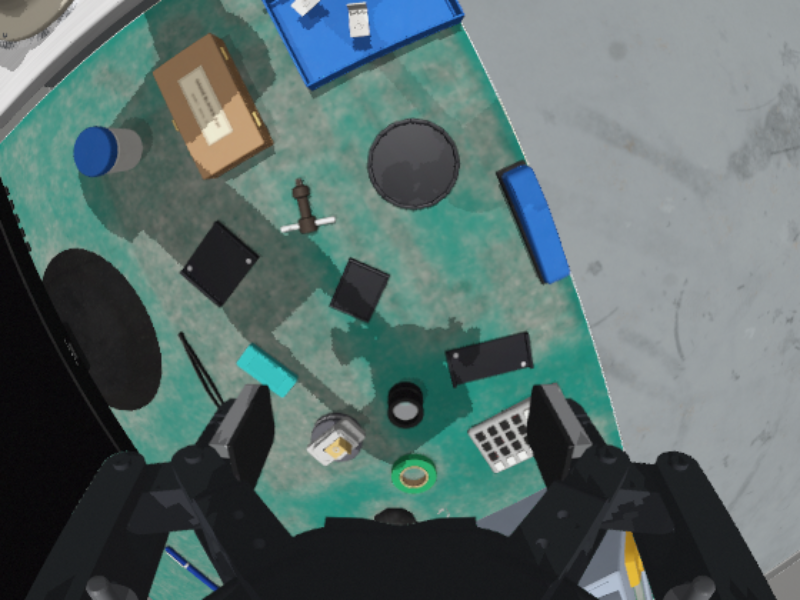

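The wrist view (800 px wide) shows all the holders clear of shadow trouble: wide cradle (220,263), small tray (360,290), dish (414,164), long cradle (489,358) and the pile (336,440).

```bash
cat > hold.py <<'E'
from h import *
import sys
def rects(fn,seeds,z=0.006):
    d=load(fn); im=d['pixels']; hsv=cv2.cvtColor(im,cv2.COLOR_BGR2HSV)
    m=((im.max(2)<75)&(im.max(2).astype(int)-im.min(2)<22)).astype(np.uint8)
    m=cv2.morphologyEx(m,cv2.MORPH_OPEN,np.ones((3,3),np.uint8))
    n,l,st,c=cv2.connectedComponentsWithStats(m,connectivity=4)
    for k,(u,v) in seeds.items():
        lab=l[v,u]
        if lab==0: print(k,'miss',im[v,u]); continue
        cs,_=cv2.findContours((l==lab).astype(np.uint8),cv2.RETR_EXTERNAL,cv2.CHAIN_APPROX_NONE)
        ct=max(cs,key=cv2.contourArea)[:,0]
        P=np.array([onz(d,*p,z)[:2] for p in ct])*1000
        (cx,cy),(w,h),a=cv2.minAreaRect(P.astype(np.float32))
        ang=a if h>w else a-90   # long axis dir = ang+90
        print(k,'c',round(cx,1),round(cy,1),'size',round(min(w,h),1),round(max(w,h),1),'long axis deg',round((ang+90)%180,1),'px',st[lab][4])
E
python3 - <<'E'
from hold import *
rects('w1',dict(wide=(154,184),small=(252,203),long=(342,251),dish=(290,115)))
d=load('w1'); cv2.imwrite('pics/p1.png',cv2.resize(d['pixels'][275:335,195:275],(800,600),interpolation=cv2.INTER_CUBIC))
E
```

```text
wide c 451.9 56.7 size 56.8 73.3 long axis deg 112.6 px 1767
small c 536.7 169.6 size 41.5 52.7 long axis deg 128.1 px 1067
long c 658.5 255.1 size 41.5 85.8 long axis deg 79.1 px 1385
dish miss [83 78 79]
```

View pics/p1.png

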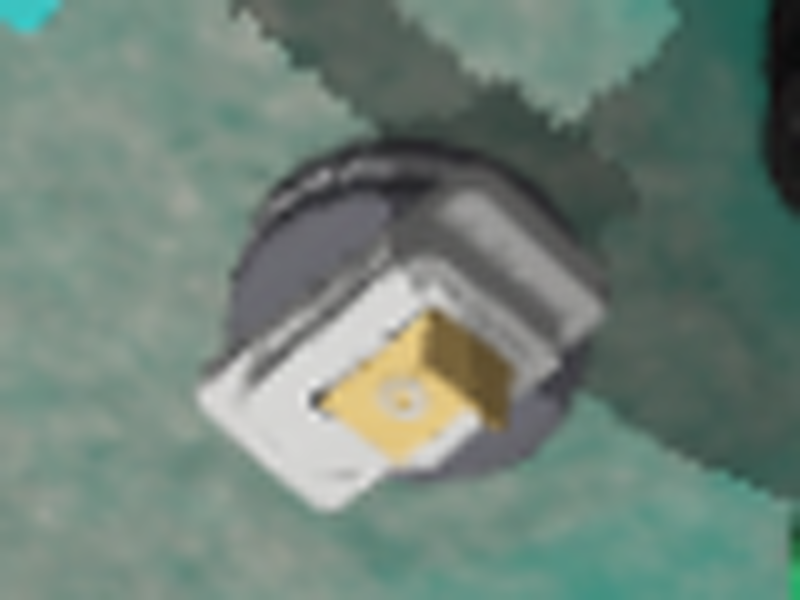

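```bash
python3 - <<'E'
from h import *
d=load('w1')
f=lambda x,y,z:(onz(d,195+x/10,275+y/10,z)*1000).round(1)
print('cam',ray(d,1,1)[0])
for n,x,y,z in [('foot',435,310,.037),('foot',320,400,.037),('foot',395,465,.037),('legA',420,360,.051),('legB',500,430,.051),('legA',435,310,.051),('legB',512,375,.051),('retL',200,395,.026),('retB',325,512,.026),('retR',600,305,.026),('retT',470,180,.026),('maL',250,380,.035),('maT',415,258,.035),('maR',560,360,.035),('platL',230,310,.018),('plattop',420,150,.018),('platbot',450,475,.018)]: print(n,f(x,y,z))
E
```

```text
cam [0.43999831 0.2600385  0.42600586]
foot [659.3  87.3  37. ]
foot [666.8  63.4  37. ]
foot [682.   67.6  37. ]
legA [658.2  87.3  51. ]
legB [673.8  91.7  51. ]
legA [651.4  93.5  51. ]
legB [665.9  98.   51. ]
retL [665.1  41.1  26. ]
retB [692.7  47.3  26. ]
retR [674.9 105.4  26. ]
retT [647.3  98.5  26. ]
maL [660.6  54.5  35. ]
maT [651.2  88.3  35. ]
maR [676.   98.9  35. ]
platL [657.3  49.7  18. ]
plattop [643.7  91.1  18. ]
platbot [699.1  65.2  18. ]
```

Bracket, reticle and machined plate all share a long axis at about 107°, and the sizes check out (16, 28 and 61 mm). The leg is at about (0.667, 0.0895). I'm moving above it with the tool turned by −49° so the fingers close along 15°.

Call:
send_rows --increments '[{"gripper": -1, "linear": [0.154, -0.136, -0.11], "delta_rot": [0, 0, -0.86]}, {"gripper": -1, "linear": [0.154, -0.136, -0.11], "delta_rot": [0, 0, -0.86]}, {"gripper": -1, "linear": [0.154, -0.136, -0.11], "delta_rot": [0, 0, -0.86]}, {"gripper": -1, "linear": [0.154, -0.136, -0.11], "delta_rot": [0, 0, -0.86]}, {"gripper": -1, "linear": [0.154, -0.136, -0.11], "delta_rot": [0, 0, -0.86]}, {"gripper": -1, "linear": [0.154, -0.136, -0.11], "delta_rot": [0, 0, -0.86]}, {"gripper": -1, "linear": [0.154, -0.136, -0.11], "delta_rot": [0, 0, -0.86]}, {"gripper": -1, "linear": [0.154, -0.136, -0.11], "delta_rot": [0, 0, -0.86]}]'

```text
clock: 2.3
position: [0.6674, 0.09, 0.1499]
ee_rot: [-0.0, 0.608, 0.794, 0.0]
contact_force: [-0.8, 0.3, 0.3]
width: 0.0849
gripper_force: 0.0
```

```bash
python3 - <<'E'
from h import *
d=grab('wrist','w2'); print(d['p'],d['Rt'].round(3),ray(d,1,1)[0],get_state()['qpos'].round(2))
cv2.imwrite('pics/w2b.png',cv2.resize(d['pixels'],(800,600)))
E
```

```text
[0.66738805 0.09000628 0.14994403] [[-0.26   0.966  0.   ]
 [ 0.966  0.26   0.   ]
 [ 0.     0.    -1.   ]] [0.64578486 0.16611647 0.31622068] [ 0.03  0.46  1.37  0.    1.32 -0.23]
```

View pics/w2b.png

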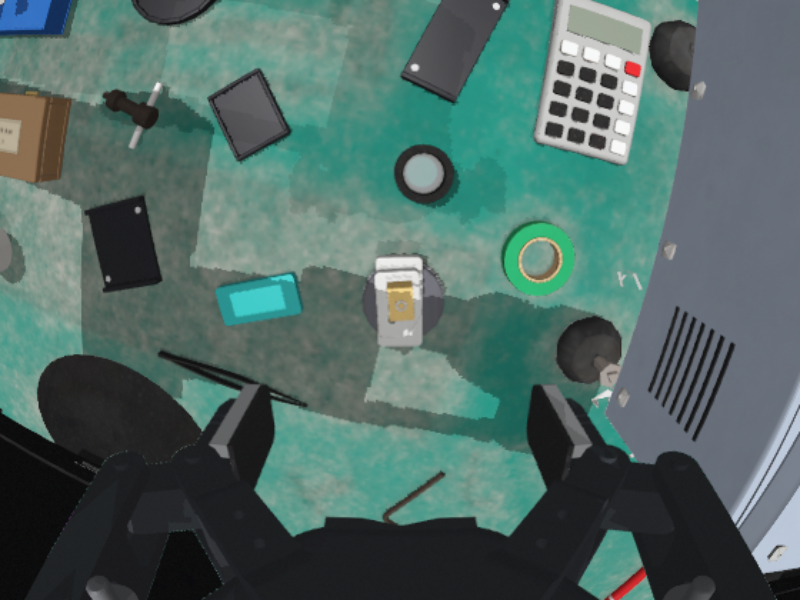

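```bash
python3 - <<'E'
from h import *
d=load('w2'); im=d['pixels']
hsv=cv2.cvtColor(im,cv2.COLOR_BGR2HSV)
m=cv2.inRange(hsv,(14,90,60),(30,255,255)); m[:170]=0;m[250:]=0;m[:,:250]=0;m[:,310:]=0
n,l,st,c=cv2.connectedComponentsWithStats(m); print(st[1:])
ys,xs=np.nonzero(m); 
for v in range(ys.min(),ys.max()+1,2): print(v,xs[ys==v].min(),xs[ys==v].max(),im[v,280])
for u,v in [(xs.min(),ys.min()),(xs.max()+1,ys.min()),(xs.min(),ys.max()),(xs.max(),ys.max())]: print(u,v,(onz(d,u,v,.051)*1000).round(1),(onz(d,u,v,.037)*1000).round(1))
print('device edge',onz(d,427,270,0.0))
E
```

```text
[[271 197  19  28 391]
 [279 213   4   3  10]]
197 276 287 [ 65 107 128]
199 271 287 [ 65 108 130]
201 271 287 [ 91 148 174]
203 271 287 [145 217 244]
205 272 288 [ 95 154 180]
207 272 287 [ 95 153 179]
209 272 288 [ 97 150 174]
211 272 288 [149 157 162]
213 272 288 [ 96 154 180]
215 272 288 [104 153 176]
217 273 288 [147 158 165]
219 273 289 [ 96 156 181]
221 273 289 [ 97 155 181]
223 273 288 [101 154 178]
271 197 [657.7  91.8  51. ] [658.3  87.8  37. ]
290 197 [673.2  95.9  51. ] [674.7  92.2  37. ]
271 224 [663.8  68.1  51. ] [664.8  62.9  37. ]
289 224 [679.   72.2  51. ] [680.7  67.2  37. ]
device edge [0.86078949 0.03944587 0.        ]
```

```bash
python3 - <<'E'
from h import *
d=load('w2')
a,b=onz(d,271,203,.051),onz(d,288,203,.051); print(a*1000,b*1000,(a+b)/2*1000,np.degrees(np.arctan2(*(b-a)[1::-1])))
E
```

```text
[659.02899519  86.60830164  51.        ] [673.01844087  90.373776    51.        ] [666.02371803  88.49103882  51.        ] 15.064994386129099
```

Call:
send_rows --increments '[{"gripper": 0, "linear": [-0.001, -0.0015, -0.05], "delta_rot": [0, 0, 0]}, {"gripper": 0, "linear": [-0.001, -0.0015, -0.09], "delta_rot": [0, 0, 0]}, {"gripper": 0, "linear": [-0.001, -0.0015, -0.112], "delta_rot": [0, 0, 0]}, {"gripper": 0, "linear": [-0.001, -0.0015, -0.112], "delta_rot": [0, 0, 0]}, {"gripper": 0.6, "linear": [-0.001, -0.0015, -0.112], "delta_rot": [0, 0, 0]}, {"gripper": 1, "linear": [-0.001, -0.0015, -0.112], "delta_rot": [0, 0, 0]}, {"gripper": 1, "linear": [-0.001, -0.0015, -0.112], "delta_rot": [0, 0, 0]}, {"gripper": 1, "linear": [-0.001, -0.0015, -0.112], "delta_rot": [0, 0, 0]}]' --newtons 25

```text
clock: 3.15
position: [0.6676, 0.0878, 0.0394]
ee_rot: [0.001, 0.609, 0.793, 0.001]
contact_force: [1.0, -0.8, 0.1]
width: 0.0
gripper_force: 0.0
```

```bash
python3 - <<'E'
from h import *
d=grab('wrist','w3'); s=grab('scene','s3'); t=grab('side','t3')
a=cv2.resize(d['pixels'][150:360,140:420],(400,300)); b=cv2.resize(s['pixels'][250:310,190:270],(400,300)); c=cv2.resize(t['pixels'][215:260,170:230],(400,300),interpolation=cv2.INTER_CUBIC)
cv2.imwrite('pics/m3.png',np.vstack([np.hstack([a,b]),np.hstack([c,c*0])]))
E
```

```text
(no output)
```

View pics/m3.png

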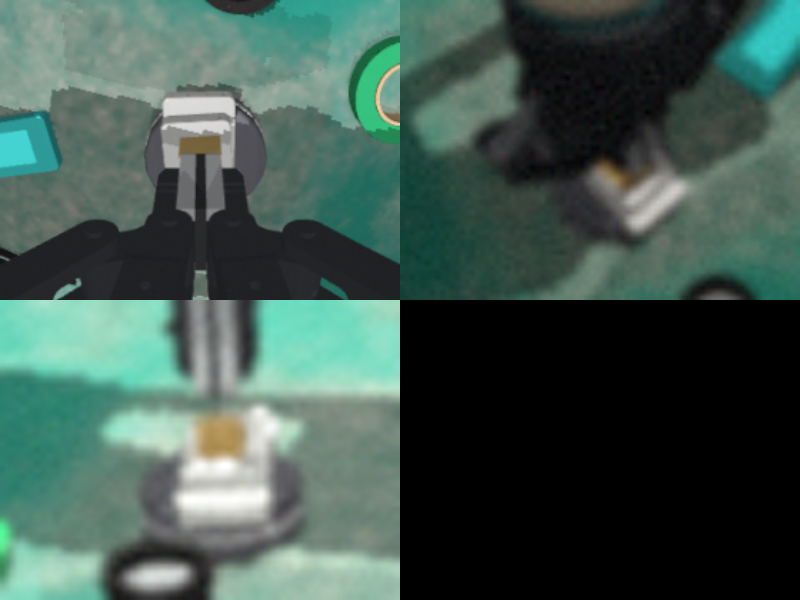

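```bash
python3 - <<'E'
from h import *
t=load('t3'); s=load('s3'); w=load('w3')
pr=lambda d,p:cv2.projectPoints(np.array([p],float),np.array(d['rvec']),np.array(d['tvec']),np.array(d['K']),None)[0].ravel().round(1)
p=[.6676,.0878,.0394]; print('tcp side',pr(t,p),'scene',pr(s,p))
for z in (.035,.051): print('leg',z,pr(t,[.666,.0885,z]),pr(s,[.666,.0885,z]))
# two-view: leg top mid side vs wrist2
w2=load('w2')
def tri(A,B):
    (o1,r1),(o2,r2)=A,B; r1=r1/np.linalg.norm(r1); r2=r2/np.linalg.norm(r2)
    x=np.linalg.lstsq(np.c_[r1,-r2],o2-o1,rcond=None)[0]; a=o1+r1*x[0]; b=o2+r2*x[1]; return (a+b)/2*1000,np.linalg.norm(a-b)*1000
print(tri(ray(w2,279.5,203),ray(t,203.2,232.3)))
print('w2 leg bottom', tri(ray(w2,279.5,197),ray(t,203.2,238.7)))
print('w3 leg',[ (u,v,(onz(w,140+u*.7,150+v*.7,.051)*1000).round(1)) for u,v in [(180,138),(221,138),(180,154),(221,154)]])
s=get_state();print(s['position'],s['contact_force'])
E
```

```text
tcp side [202.8 236.3] scene [236.1 285.2]
leg 0.035 [203.4 238.2] [237.1 285.9]
leg 0.051 [203.1 231.9] [236.6 283. ]
(array([666.03984753,  88.08376514,  49.72933062]), np.float64(0.1767662723967897))
w2 leg bottom (array([666.1082631 ,  89.1295521 ,  34.16934832]), np.float64(0.5718572403220626))
w3 leg [(180, 138, array([657.1,  93.9,  51. ])), (221, 138, array([671.6,  97.8,  51. ])), (180, 154, array([658.7,  87.6,  51. ])), (221, 154, array([673.4,  91.5,  51. ]))]
[0.66693008 0.08767574 0.03836047] [-0.13507097  0.13889819 -0.08886926]
```

```bash
python3 - <<'E'
from h import *
t=load('t3'); w=load('w3')
for z in (.038,.045,.051,.057): print(z,(onz(w,280,258.5,z)*1000).round(1),(onz(t,202.3,229.3,z)*1000).round(1))
a=cv2.resize(w['pixels'][235:285,250:310],(480,400),interpolation=cv2.INTER_CUBIC); c=cv2.resize(t['pixels'][205:250,185:221],(320,400),interpolation=cv2.INTER_CUBIC)
cv2.imwrite('pics/m4.png',np.hstack([a,c]))
E
```

```text
0.038 [667.6  82.8  38. ] [681.5  52.   38. ]
0.045 [666.7  86.2  45. ] [676.4  65.3  45. ]
0.051 [665.9  89.1  51. ] [672.   76.6  51. ]
0.057 [665.2  92.   57. ] [667.7  88.   57. ]
```

View pics/m4.png

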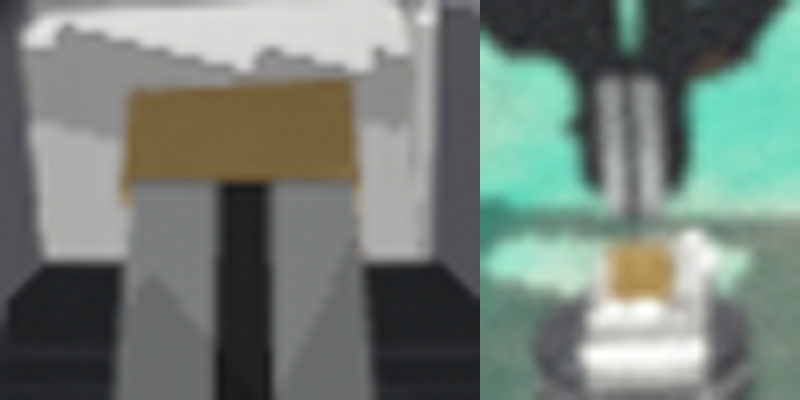

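The side view shows the shut tips just above the leg, with the bracket undisturbed. The reported TCP puts them about 17 mm lower. I'll lift and check where the shut tips really are relative to the TCP.

Call:
send_rows --increments '[{"gripper": 1, "linear": [0, 0, 0.05], "delta_rot": [0, 0, 0]}, {"gripper": 1, "linear": [0, 0, 0.05], "delta_rot": [0, 0, 0]}, {"gripper": 1, "linear": [0, 0, 0.05], "delta_rot": [0, 0, 0]}]'

```text
clock: 3.6
position: [0.6679, 0.0877, 0.0896]
ee_rot: [0.002, 0.609, 0.793, 0.001]
contact_force: [-1.2, 0.2, -1.0]
width: 0.0001
gripper_force: 0.0
```

```bash
python3 - <<'E'
from h import *
w=grab('wrist','w5');t=grab('side','t5')
pr=lambda d,p:cv2.projectPoints(np.array([p],float),np.array(d['rvec']),np.array(d['tvec']),np.array(d['K']),None)[0].ravel()
print(t['p'],'side',pr(t,t['p']),get_state()['width'])
T=np.array(w['T_tool_cam']); K=np.array(w['K'])
def pw(p):
    c=T[:3,:3].T@(np.array(p)-T[:3,3]); th=np.arctan2(np.hypot(*c[:2]),c[2]); e=c[:2]/np.hypot(*c[:2])*th; return K[:2,:2]@e+K[:2,2]
for z in (0,-.01,-.019,-.03): print(z,pw([0,0,z]),pw([.011,0,z]))
print(T.round(3).tolist())
a=cv2.resize(w['pixels'][180:330,190:370],(480,400),interpolation=cv2.INTER_CUBIC)
u,v=pr(t,t['p']).astype(int); c=cv2.resize(t['pixels'][v-35:v+35,u-28:u+28],(320,400),interpolation=cv2.INTER_CUBIC)
cv2.imwrite('pics/m5.png',np.hstack([a,c]))
E
```

```text
[0.66661245 0.08765447 0.08810906] side [202.08590208 216.61596057] -0.0005620872251520856
0 [282.139289   251.88520454] [282.17803272 233.90098336]
-0.01 [282.23435593 259.86527805] [282.27957554 241.13567423]
-0.019 [282.32793405 267.77573605] [282.38016293 248.34591951]
-0.03 [282.45402354 278.52374607] [282.51674485 258.20740323]
[[-0.001, -0.95, -0.311, 0.079], [1.0, -0.0, -0.001, -0.001], [0.001, -0.311, 0.95, -0.166], [0.0, 0.0, 0.0, 1.0]]
```

View pics/m5.png

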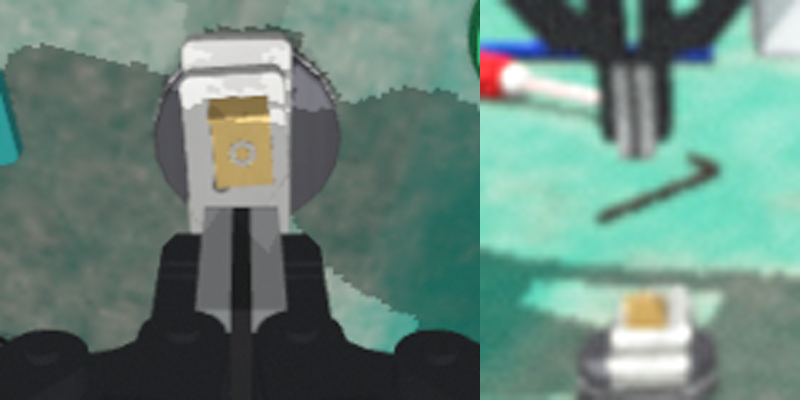

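The shut tips really sit about 20 to 27 mm behind the reported TCP, since the side and wrist views agree and nothing was touched. I'll go lower, in steps, checking width and force.

Call:
send_rows --increments '[{"gripper": 0, "linear": [0, 0, 0], "delta_rot": [0, 0, 0]}, {"gripper": 0, "linear": [0, 0.0007, -0.03], "delta_rot": [0, 0, 0]}, {"gripper": 0, "linear": [0, 0.0007, -0.06], "delta_rot": [0, 0, 0]}, {"gripper": 0, "linear": [0, 0.0007, -0.071], "delta_rot": [0, 0, 0]}, {"gripper": 0.6, "linear": [0, 0.0007, -0.071], "delta_rot": [0, 0, 0]}, {"gripper": 1, "linear": [0, 0.0007, -0.071], "delta_rot": [0, 0, 0]}, {"gripper": 1, "linear": [0, 0.0007, -0.071], "delta_rot": [0, 0, 0]}, {"gripper": 1, "linear": [0, 0.0007, -0.071], "delta_rot": [0, 0, 0]}]'

```text
clock: 4.5
position: [0.6677, 0.0884, 0.0182]
ee_rot: [0.001, 0.609, 0.793, 0.001]
contact_force: [-0.6, -0.3, -0.5]
width: 0.0139
gripper_force: 24.3
```

```bash
python3 - <<'E'
from h import *
t=grab('side','t6'); im=t['pixels']
for v in range(218,246): print(v,' '.join('%3d/%3d'%(im[v,u].max(),int(im[v,u].max())-int(im[v,u].min())) for u in range(194,213)))
E
```

```text
218  51/  3  46/  3  49/  4  50/  2  89/ 28 144/ 53 174/ 67 185/ 80 202/ 90 215/ 95 209/ 93 150/ 63  81/ 23  49/  6  52/  4  54/ 10  52/  4  49/  2  52/  6
219  48/  5  49/  4  52/  3  51/  2  87/ 29 160/ 62 204/ 85 214/ 94 221/ 98 223/ 98 218/ 94 157/ 64  80/ 23  56/  4  47/  5  48/  2  47/  6  50/  3  60/  6
220  49/  7  53/  5  45/  4  43/  4  84/ 26 160/ 68 211/ 92 219/100 221/100 225/ 99 217/ 97 153/ 64  80/ 24  43/  2  47/  4  51/  4  52/  1  71/ 18 105/ 43
221  46/  4  58/  3  63/  7  54/  4  77/ 24 156/ 69 205/ 96 222/101 222/104 222/105 210/ 98 143/ 59  86/ 18  62/  7  51/  5  44/  0  59/ 12 101/ 40 171/ 74
222  59/  4  89/  4  96/  1  76/  0  77/ 19 142/ 65 202/ 94 217/103 218/103 220/104 194/ 88 139/ 44 107/  5  95/  3  68/  4  50/  3  54/ 10 114/ 45 193/ 82
223  68/  4 113/  3 133/  6 109/  1  81/ 11 130/ 54 196/ 86 216/ 97 218/ 97 214/ 93 183/ 75 137/ 29 136/  5 133/  2  90/  2  54/  4  58/  8 119/ 41 197/ 81
224  68/  4 117/  4 144/  3 120/  3  86/  8 131/ 44 196/ 70 216/ 78 221/ 78 216/ 80 184/ 64 144/ 27 147/  6 147/  2 103/  3  63/  5  58/  7 113/ 39 194/ 77
225  69/
[... 2567 characters left out ...]
/  7 195/  5 187/  7 196/  5 187/  6 174/  5 159/  4 126/  1 102/  4  99/  7
242  94/  6  99/  5 112/  2 156/  5 178/  3 186/  5 189/  7 197/  7 196/  4 193/  3 191/  5 195/  6 198/  7 186/  6 173/  7 173/  2 137/  2  97/  3  99/  4
243  99/  6 104/  6 134/  1 177/  7 201/  4 211/  7 214/  8 217/  7 220/  4 214/  6 215/  8 224/  5 228/  4 218/  7 210/  7 213/  4 161/  4 111/  5  98/  3
244  92/  5 114/  2 179/  4 237/  4 247/  3 248/  3 248/  4 249/  3 250/  2 248/  3 248/  3 250/  3 251/  2 247/  4 244/  4 240/  4 181/  8 109/  1  91/  7
245  85/  5 102/  0 174/  4 236/  4 246/  3 248/  3 248/  3 247/  3 246/  3 247/  4 248/  3 248/  3 244/  3 239/  4 236/  3 220/  7 150/  3  94/  3  76/  3
```

Gripped (24 N on the pads, pads reaching down beside the leg). Lifting and carrying to the tray.

Call:
send_rows --increments '[{"gripper": 1, "linear": [0, 0, 0.02], "delta_rot": [0, 0, 0]}, {"gripper": 1, "linear": [0, 0, 0.055], "delta_rot": [0, 0, 0]}, {"gripper": 1, "linear": [-0.03, 0.02, 0.06], "delta_rot": [0, 0, 0.1]}, {"gripper": 1, "linear": [-0.065, 0.043, 0.06], "delta_rot": [0, 0, 0.2]}, {"gripper": 1, "linear": [-0.105, 0.07, 0.06], "delta_rot": [0, 0, 0.3]}, {"gripper": 1, "linear": [-0.137, 0.09, 0.06], "delta_rot": [0, 0, 0.403]}, {"gripper": 1, "linear": [-0.137, 0.09, 0.06], "delta_rot": [0, 0, 0.403]}, {"gripper": 1, "linear": [-0.137, 0.09, 0.06], "delta_rot": [0, 0, 0.403]}]'

```text
clock: 5.35
position: [0.5298, 0.179, 0.0778]
ee_rot: [0.001, 0.438, 0.899, 0.001]
contact_force: [0.5, -0.7, -0.8]
width: 0.0136
gripper_force: 24.4
```

```bash
python3 - <<'E'
from h import *
import hold
d=grab('wrist','w7'); print(d['p'],get_state()['width'],np.degrees(np.arctan2(d['Rt'][1,0],d['Rt'][0,0])))
cv2.imwrite('pics/w7b.png',d['pixels'])
E
```

```text
[0.52978974 0.1789537  0.07779724] 0.014025840252616743 128.0418207081407
```

View pics/w7b.png

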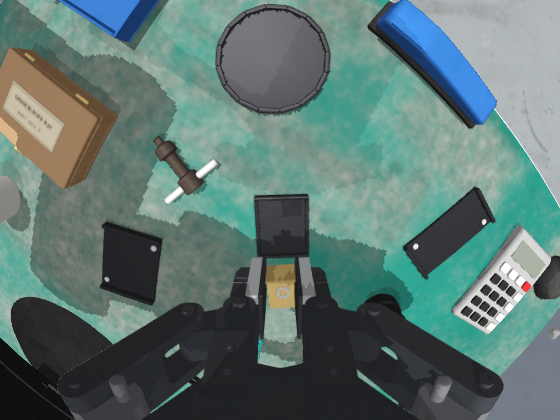

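The bracket hangs level between the pads at (283,280), over the aligned tray at (281,225). Lowering.

Call:
send_rows --increments '[{"gripper": 1, "linear": [0, 0, -0.04], "delta_rot": [0, 0, 0]}, {"gripper": 1, "linear": [-0.0005, 0, -0.07], "delta_rot": [0, 0, 0]}, {"gripper": 1, "linear": [-0.0005, 0, -0.083], "delta_rot": [0, 0, 0]}, {"gripper": 1, "linear": [-0.0005, 0, -0.0895], "delta_rot": [0, 0, 0]}, {"gripper": 1, "linear": [-0.0005, 0, -0.0895], "delta_rot": [0, 0, 0]}]'

```text
clock: 5.9
position: [0.5301, 0.1781, -0.0129]
ee_rot: [0.0, 0.439, 0.899, 0.0]
contact_force: [-0.7, -0.3, -0.6]
width: 0.0138
gripper_force: 24.5
```

Call:
send_rows --increments '[{"gripper": 0.6, "linear": [0, 0, 0], "delta_rot": [0, 0, 0]}, {"gripper": 0.35, "linear": [0, 0, 0], "delta_rot": [0, 0, 0]}, {"gripper": 0.35, "linear": [0, 0, 0], "delta_rot": [0, 0, 0]}, {"gripper": 0.35, "linear": [0, 0, 0.02], "delta_rot": [0, 0, 0]}, {"gripper": 0.2, "linear": [0, 0, 0.06], "delta_rot": [0, 0, 0]}, {"gripper": 0, "linear": [0, 0, 0.1], "delta_rot": [0, 0, 0]}, {"gripper": -0.3, "linear": [0, 0, 0.13], "delta_rot": [0, 0, 0]}]'

```text
clock: 6.6
position: [0.53, 0.1787, 0.1203]
ee_rot: [0.001, 0.438, 0.899, 0.001]
contact_force: [0.8, 0.7, 0.8]
width: 0.0548
gripper_force: 0.0
```

Call:
send_rows --increments '[{"gripper": -0.3, "linear": [0.04, -0.03, 0.01], "delta_rot": [0, 0, -0.1]}, {"gripper": -0.3, "linear": [0.08, -0.06, 0.01], "delta_rot": [0, 0, -0.2]}, {"gripper": -0.3, "linear": [0.11, -0.08, 0.01], "delta_rot": [0, 0, -0.3]}, {"gripper": -0.3, "linear": [0.137, -0.1, 0.01], "delta_rot": [0, 0, -0.403]}, {"gripper": -0.3, "linear": [0.137, -0.1, 0.01], "delta_rot": [0, 0, -0.403]}, {"gripper": -0.3, "linear": [0.137, -0.1, 0.01], "delta_rot": [0, 0, -0.403]}]'

```text
clock: 7.2
position: [0.666, 0.078, 0.1271]
ee_rot: [-0.0, 0.61, 0.793, -0.0]
contact_force: [0.2, -0.6, 0.3]
width: 0.0552
gripper_force: 0.0
```

```bash
python3 - <<'E'
from h import *
d=grab('wrist','w8'); print(d['p'],np.degrees(np.arctan2(d['Rt'][1,0],d['Rt'][0,0])))
im=d['pixels']
a=cv2.resize(im[130:280,200:360],(427,400),interpolation=cv2.INTER_CUBIC); b=cv2.resize(im[20:130,100:240],(370,400),interpolation=cv2.INTER_CUBIC)
cv2.imwrite('pics/m8.png',np.hstack([a,b]))
E
```

```text
[0.66596644 0.07804693 0.12711107] 104.8765064420863
```

View pics/m8.png

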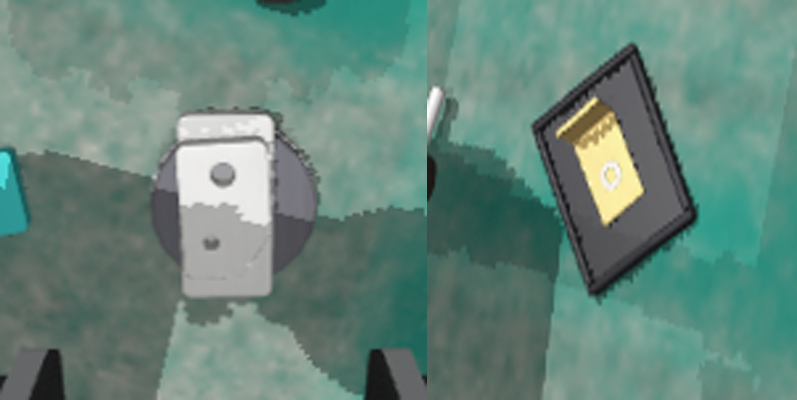

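```bash
python3 - <<'E'
from h import *
d=load('w8'); im=d['pixels']
A=lambda x,y,z:(onz(d,200+x/2.667,130+y/2.667,z)*1000).round(1)
for n,x,y,z in [('mTL',180,142,.035),('mTR',269,140,.035),('mBL',184,278,.035),('mBmid',230,280,.035),('mL',182,210,.035),('mR',272,210,.035),('rTL',179,117,.026),('rTR',273,117,.026),('rBL',184,297,.026),('rBR',272,296,.026)]: print(n,A(x,y,z))
B=lambda x,y,z:(onz(d,100+(x-427)/2.643,20+y/3.636,z)*1000).round(1)
t=[B(*p,.007)for p in[(633,45),(535,128),(592,292),(693,215)]];print('tray',t,np.mean(t,0))
f=[B(*p,.006)for p in[(605,225),(643,198),(577,147),(614,120)]];print('foot',f,np.mean(f,0))
# dense pixel dump of shading edges
g=im.max(2).astype(int)
for v in range(180,246,3): print(v,g[v,262:308:2])
E
```

```text
mTL [650.2  92.3  35. ]
mTR [676.4  99.9  35. ]
mBL [662.4  49.2  35. ]
mBmid [676.9  52.3  35. ]
mL [656.2  71.3  35. ]
mR [683.5  78.5  35. ]
rTL [648.1  97.9  26. ]
rTR [676.7 105.6  26. ]
rBL [664.8  38.8  26. ]
rBR [693.3  46.7  26. ]
tray [array([538. , 201.2,   7. ]), array([507.3, 175.1,   7. ]), array([539.1, 137.3,   7. ]), array([570. , 162.8,   7. ])] [538.6 169.1   7. ]
foot [array([539.5, 154.7,   6. ]), array([551.4, 163.7,   6. ]), array([524.2, 172.5,   6. ]), array([536. , 181.4,   6. ])] [537.775 168.075   6.   ]
180 [158 140 173 235 227 218 217 217 216 213 212 212 222 208 209 209 198 214
 230 234 160  90  80]
183 [146 121 132 115 120 127 130 136 141 146 160 158 160 167 173 188 209 210
 151 170 131 124  83]
186 [127 106 172 244 240 240 240 240 238 238 238 237 238 238 237 237 236 234
 232 168 171 130 129]
189 [121 124 209 236 237 238 238 237 236 236 235 236 236 236 236 234 233 232
 231 217 150 128 129]
192 [124 131 201 236 235 237 236 236 233 169 161 162 163 235 235 234 233 232
 231 204 115 131 129]
195 [130 129 203 236 236 237 236 236 202 157 160 161 158 204 234 23
[... 915 characters left out ...]
85  85]
225 [ 97  80  85 119 170 170 172 171 172 172 173 172 170 171 170 169 169 163
 170 171  95  83  84]
228 [106 107  84 122 171 171 171 171 171 172 171 171 170 170 170 172 177 172
 168 171  95  83  81]
231 [108 109 107 129 169 170 170 170 170 170 171 170 169 168 169 168 171 170
 169 170  93  83 101]
234 [108 104 103 140 163 163 166 166 161 162 163 160 170 169 170 170 170 170
 168 170 109 103 107]
237 [110 108 109 138 168 168 170 170 170 169 169 170 169 168 169 168 169 168
 168 169 103 100 105]
240 [111 116 113 113 154 162 163 162 160 159 159 158 158 157 157 157 155 154
 154 124  98 101 103]
243 [110 112 126 155 110 108 104 105 108 108 106 107 136 126 110 124 127 109
 100 104 106 103 103]
```

The bracket lies flat in the tray, within 2 mm of centre. The machined plate's centre is at (669.7, 74.5), axis about 105°, measured length 44.8 mm. Grasping it.

Call:
send_rows --increments '[{"gripper": -0.1, "linear": [0.0037, -0.0035, -0.05], "delta_rot": [0, 0, 0.01]}, {"gripper": -0.1, "linear": [0.0037, -0.0035, -0.09], "delta_rot": [0, 0, 0.01]}, {"gripper": -0.1, "linear": [0.0037, -0.0035, -0.113], "delta_rot": [0, 0, 0.01]}, {"gripper": -0.1, "linear": [0.0037, -0.0035, -0.123], "delta_rot": [0, 0, 0.01]}, {"gripper": 0.3, "linear": [0.0037, -0.0035, -0.123], "delta_rot": [0, 0, 0.01]}, {"gripper": 0.6, "linear": [0.0037, -0.0035, -0.123], "delta_rot": [0, 0, 0.01]}, {"gripper": 0.8, "linear": [0.0037, -0.0035, -0.123], "delta_rot": [0, 0, 0.01]}, {"gripper": 0.8, "linear": [0.0037, -0.0035, -0.123], "delta_rot": [0, 0, 0.01]}]' --newtons 40

```text
clock: 8.05
position: [0.6709, 0.075, 0.006]
ee_rot: [0.001, 0.605, 0.796, 0.001]
contact_force: [0.4, -0.9, 0.5]
width: 0.026
gripper_force: 39.5
```

```bash
python3 - <<'E'
from h import *
t=grab('side','t9'); im=t['pixels'].astype(int); print(get_state()['position'],get_state()['width'])
for v in range(224,252): print(v,' '.join('%3d'%im[v,u].max() for u in range(188,220)))
E
```

```text
[0.67067291 0.07495554 0.00568477] 0.02649537898780999
224 209 191 129  68  54  63  84  79  76 131 193 216 215 217 219 220 218 218 218 216 182 133  99  84  64  51  78 151 206 223 222 221
225 198 199 148  86  62  90 126 121  90 130 193 215 214 211 217 215 218 220 219 210 177 138 134 115  78  49  84 158 209 222 224 222
226 163 162 131  78  64 102 145 141 101 115 179 199 200 199 202 205 208 210 213 208 167 143 147 130  89  52  87 159 205 220 218 218
227 134 133 115  80  58  98 145 149 100  93 139 164 159 162 160 163 167 170 188 190 156 138 147 132  89  48  82 142 173 193 183 182
228 129 131 114  78  55  90 139 149 103  73 114 130 130 134 136 135 137 138 153 158 133 122 144 134  91  53  71 118 141 155 148 149
229 137 136 118  82  59  89 143 150 104  75 119 137 131 127 128 130 132 134 135 139 116 113 142 138  95  55  64 105 125 137 138 136
230 136 139 127  89  58  88 142 146 103  92 157 180 154 139 142 145 154 158 160 153 137 122 144 141 101  64  62  95 123 139 136 144
231 140 142 138 100  60  84 138 150 104 100 175 201 187 181 178 189 195 194 198 193 168 133 148 148 105  64  59  93 129 1
[... 1950 characters left out ...]
 140 105  95 101 109 118 126 129 133 133
247 125 131 128 126 103  87  93 100 118 164 179 183 186 187 187 185 188 191 186 182 178 168 127 101 109 122 112 111 121 132 130 129
248 126 131 130 128 113 101  93  89 104 150 164 159 151 148 151 147 150 147 142 140 142 136 131 127 126 121  99  99 121 128 130 133
249 130 129 130 108 105 110 114 102 102 122 125 118 115 113 113 110 110 109 114 117 118 125 145 135 119 102  88  98 122 131 133 127
250 124 130 122  95  83  87 102 105 105 105 107 113 120 122 123 116 122 127 132 128 117 119 122 114  98 101 111 117 135 143 143 130
251 111 108  89  73  54  61  67  75  78  83  80  97 112 121 119 123 120 116 115 106  98  86  93 104 124 149 163 165 175 178 172 145
```

The tips sit at about z = 0.033, so they hold only the plate's upper edge. I'll re-grip 5 mm lower.

Call:
send_rows --increments '[{"gripper": 0.1, "linear": [0, 0, 0], "delta_rot": [0, 0, 0]}, {"gripper": 0.1, "linear": [0, 0, 0], "delta_rot": [0, 0, 0]}, {"gripper": 0.1, "linear": [-0.0005, -0.0005, -0.005], "delta_rot": [0, 0, 0]}, {"gripper": 0.1, "linear": [-0.0005, -0.0005, -0.005], "delta_rot": [0, 0, 0]}, {"gripper": 0.5, "linear": [-0.0005, -0.0005, -0.005], "delta_rot": [0, 0, 0]}, {"gripper": 0.8, "linear": [-0.0005, -0.0005, -0.005], "delta_rot": [0, 0, 0]}, {"gripper": 0.8, "linear": [-0.0005, -0.0005, -0.005], "delta_rot": [0, 0, 0]}, {"gripper": 0.8, "linear": [-0.0005, -0.0005, -0.005], "delta_rot": [0, 0, 0]}]'

```text
clock: 8.9
position: [0.6692, 0.0744, -0.0009]
ee_rot: [-0.0, 0.605, 0.796, -0.0]
contact_force: [0.4, 0.7, -0.7]
width: 0.0281
gripper_force: 39.5
```

```bash
python3 - <<'E'
from h import *
t=grab('side','t10'); im=t['pixels'].astype(int); s=get_state(); print(s['position'],s['width'],s['contact_force'])
for v in range(234,248): print(v,' '.join('%3d'%im[v,u].max() for u in range(190,214)))
for v in (238.5,239.5,240.5,241.5): print(v,[(y,round(float((lambda o,r:o[2]+r[2]*(y-o[1])/r[1])(*ray(t,194.5,v)))*1000,1)) for y in (.079,.083,.089)])
E
```

```text
[ 0.66919123  0.07439934 -0.00094664] 0.02799266012922058 [ 0.44469744 -0.42735384 -0.02575767]
234 158 142  93  60 109 138 130  98 131 173 187 182 186 174 174 174 171 169 171 176 141 145 150 105
235 144 123  81  61 108 140 131 103 131 164 173 175 171 171 172 171 168 169 173 161 132 144 151 110
236 141 119  76  63 103 139 132 110 150 167 177 188 182 173 173 168 165 167 171 159 129 141 150 115
237 135 119  78  60  99 140 139 125 181 205 217 234 223 187 174 177 191 202 203 194 149 148 150 115
238 130 118  80  58  91 139 145 159 237 251 251 253 245 221 210 225 244 251 253 249 207 161 150 115
239 127 119  90  75  94 142 147 166 247 255 254 254 252 247 245 247 252 255 255 255 224 164 153 126
240 121 119 102  83 105 143 148 140 215 239 240 240 237 232 228 230 231 238 245 242 195 151 148 129
241 123 110  97  87  99 131 140 130 170 200 200 203 200 195 187 194 194 198 207 203 191 158 135 120
242 124 105  91  86  81 104 117 144 170 184 192 195 201 192 195 198 200 197 200 199 185 144 108  90
243 122  93  86  72  75  86 129 209 225 219 221 231 234 235 236 235 233 232 238 236 205 146 101  76
244 119  90  79  80  89  95 162 246 252 250 250 251 252 252 252 252 251 250 251 250 221 151 110  82
245 127  94  80 102 112 123 155 229 244 246 247 247 247 247 248 247 242 239 239 235 192 139 103  85
246 124 102  84  97 108 123 136 169 196 214 219 220 219 221 223 222 215 209 209 200 165 117  93  98
247 127 114  94  89  90 100 114 140 162 182 185 182 187 185 186 187 187 182 179 177 153 117 118 119
238.5 [(0.079, 26.6), (0.083, 28.8), (0.089, 32.2)]
239.5 [(0.079, 24.0), (0.083, 26.3), (0.089, 29.6)]
240.5 [(0.079, 21.4), (0.083, 23.7), (0.089, 27.1)]
241.5 [(0.079, 18.8), (0.083, 21.1), (0.089, 24.5)]
```

Call:
send_rows --increments '[{"gripper": 0.8, "linear": [0, 0, 0.01], "delta_rot": [0, 0, 0]}, {"gripper": 0.8, "linear": [0, 0, 0.03], "delta_rot": [0, 0, 0]}, {"gripper": 0.8, "linear": [0, 0, 0.06], "delta_rot": [0, 0, 0]}, {"gripper": 0.8, "linear": [-0.04, -0.003, 0.08], "delta_rot": [0, 0, 0]}, {"gripper": 0.8, "linear": [-0.08, -0.006, 0.08], "delta_rot": [0, 0, 0.05]}, {"gripper": 0.8, "linear": [-0.12, -0.01, 0.08], "delta_rot": [0, 0, 0.1]}]'

```text
clock: 9.55
position: [0.5489, 0.0644, 0.0808]
ee_rot: [0.001, 0.564, 0.826, 0.001]
contact_force: [0.3, -0.4, -0.0]
width: 0.0283
gripper_force: 39.7
```

```bash
python3 - <<'E'
from hold import *
d=grab('wrist','w11'); print(d['p'],get_state()['width'])
rects('w2',dict(wide=(86,170),small=(174,80)))
rects('w7',dict(wide=(131,265),long=(445,232)))
rects('w11',dict(wide=(90,200)))
cv2.imwrite('pics/w11.png',d['pixels'])
E
```

```text
[0.5489005  0.0643838  0.08083832] 0.028030976103339274
wide c 452.5 55.6 size 60.9 69.7 long axis deg 112.2 px 2478
small miss [89 86 87]
wide c 452.4 55.4 size 58.2 73.2 long axis deg 112.3 px 3819
long c 658.6 255.4 size 43.6 86.6 long axis deg 77.8 px 3393
wide miss [113 121 114]
```

View pics/w11.png

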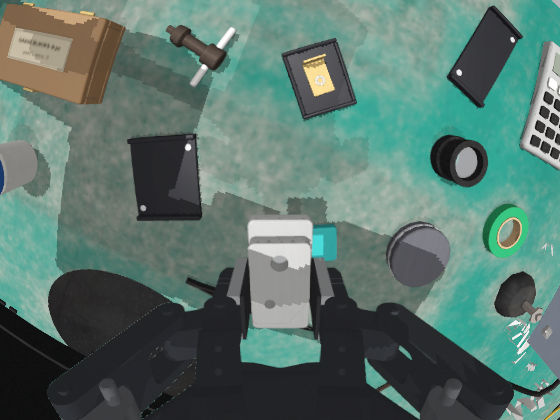

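The picture shows the reticle plate has come up with the machined plate: a second white end shows at (280,225) and the disc at (418,253) is bare. The tips were slightly too low. I'll set both back exactly where they came from and re-grip higher.

Call:
send_rows --increments '[{"gripper": 0.8, "linear": [0.04, 0.004, 0], "delta_rot": [0, 0, -0.05]}, {"gripper": 0.8, "linear": [0.08, 0.007, 0], "delta_rot": [0, 0, -0.1]}, {"gripper": 0.8, "linear": [0.12, 0.01, 0], "delta_rot": [0, 0, -0.1]}, {"gripper": 0.8, "linear": [0.12, 0.01, -0.02], "delta_rot": [0, 0, -0.1]}, {"gripper": 0.8, "linear": [0.12, 0.01, -0.05], "delta_rot": [0, 0, -0.1]}, {"gripper": 0.8, "linear": [0.12, 0.01, -0.07], "delta_rot": [0, 0, -0.1]}, {"gripper": 0.8, "linear": [0.12, 0.01, -0.077], "delta_rot": [0, 0, -0.1]}, {"gripper": 0.8, "linear": [0.12, 0.01, -0.0795], "delta_rot": [0, 0, -0.1]}]'

```text
clock: 10.4
position: [0.6692, 0.0744, -0.0006]
ee_rot: [-0.0, 0.606, 0.796, -0.0]
contact_force: [-0.2, -1.3, -1.0]
width: 0.0277
gripper_force: 39.8
```

Call:
send_rows --increments '[{"gripper": 0.8, "linear": [0, 0, 0], "delta_rot": [0, 0, 0]}, {"gripper": 0.2, "linear": [0, 0, 0], "delta_rot": [0, 0, 0]}, {"gripper": 0.2, "linear": [0, 0, 0], "delta_rot": [0, 0, 0]}, {"gripper": 0.2, "linear": [0, 0, 0.0045], "delta_rot": [0, 0, 0]}, {"gripper": 0.2, "linear": [0, 0, 0.0045], "delta_rot": [0, 0, 0]}]'

```text
clock: 10.9
position: [0.6702, 0.0744, 0.0056]
ee_rot: [0.001, 0.606, 0.796, 0.001]
contact_force: [0.5, 0.0, -0.1]
width: 0.0337
gripper_force: 0.0
```

```bash
python3 - <<'E'
from hold import *
t=grab('side','t12'); im=t['pixels'].astype(int); s=get_state(); print(s['position'],s['width'],s['contact_force'])
for v in range(234,258): print(v,' '.join('%3d'%im[v,u].max() for u in range(184,222)))
E
```

```text
[0.66997664 0.07443059 0.00525914] 0.03426276323780736 [-0.03546979 -0.04854791 -0.86740908]
234 133 135 136 135 142 133  89  61  92 137 151 102 111 183 204 193 194 190 193 189 190 176 176 188 190 198 188 143 143 148 109  62  64 106 129 134 137 136
235 132 138 142 137 142 134  94  59  89 142 147 105 102 165 183 177 176 173 174 172 173 172 169 172 177 180 174 137 144 151 110  70  85 120 132 136 135 136
236 135 138 140 144 142 136 106  77  91 144 151 101  87 144 169 173 190 197 188 169 166 165 168 167 171 184 178 136 145 153 122  98 111 129 137 137 137 134
237 132 135 141 137 139 132 125 117 121 145 149 107  90 148 185 214 242 247 224 181 171 187 198 200 205 211 183 132 142 156 141 124 130 136 133 133 135 138
238 133 137 138 137 133 131 129 129 132 144 145 107 121 206 244 251 254 255 240 221 228 246 252 252 253 251 205 127 130 145 138 137 133 137 134 136 135 134
239 131 133 130 129 126 129 127 126 123 125 123 103 131 223 251 253 254 253 249 251 253 255 255 255 255 247 190 118 107 116 127 130 134 132 134 137 138 140
240 131 134 131 129 124 125 121 116 109 105 100  94 108 175 222 229 231
[... 2036 characters left out ...]
  80  80  80  73  82 109 147 167 188 192 193 200 197 194 193 195 191 189 187
254 168 125  77  47  32  43  59  90 108 114 117 112  99  93  63  48  48  58  86 102 108 111 108 118 154 177 190 194 197 198 203 195 195 195 190 193 193 193
255 161 103  61  44  64  98 134 171 191 190 193 190 188 169 118  61  45  68 121 151 161 160 163 161 181 192 196 195 199 201 197 193 194 191 189 188 191 193
256 156  99  55  56  98 153 186 207 215 214 212 214 205 176 112  65  42  77 136 168 177 181 182 184 186 194 199 198 196 194 194 191 188 188 192 189 193 189
257 170 110  57  49  88 135 163 184 192 190 179 172 154 116  78  46  34  81 149 177 186 186 187 186 187 190 193 192 190 187 182 186 189 190 193 194 190 190
```

Call:
send_rows --increments '[{"gripper": 0.2, "linear": [-0.0005, 0, -0.003], "delta_rot": [0, 0, 0]}, {"gripper": 0.2, "linear": [-0.0005, 0, -0.003], "delta_rot": [0, 0, 0]}, {"gripper": 0.5, "linear": [-0.0005, 0, -0.003], "delta_rot": [0, 0, 0]}, {"gripper": 0.8, "linear": [-0.0005, 0, -0.003], "delta_rot": [0, 0, 0]}, {"gripper": 0.8, "linear": [-0.0005, 0, -0.003], "delta_rot": [0, 0, 0]}]' --newtons 30

```text
clock: 11.45
position: [0.6687, 0.0744, 0.0011]
ee_rot: [-0.0, 0.605, 0.796, -0.0]
contact_force: [-0.3, 0.5, 0.2]
width: 0.028
gripper_force: 29.5
```

Call:
send_rows --increments '[{"gripper": 0.8, "linear": [0, 0, 0.005], "delta_rot": [0, 0, 0]}, {"gripper": 0.8, "linear": [0, 0, 0.01], "delta_rot": [0, 0, 0]}, {"gripper": 0.8, "linear": [0, 0, 0.02], "delta_rot": [0, 0, 0]}, {"gripper": 0.8, "linear": [0, 0, 0.03], "delta_rot": [0, 0, 0]}, {"gripper": 0.8, "linear": [0, 0, 0.03], "delta_rot": [0, 0, 0]}]'

```text
clock: 11.95
position: [0.6705, 0.0744, 0.0337]
ee_rot: [0.002, 0.605, 0.796, 0.001]
contact_force: [0.3, 0.4, -0.9]
width: 0.028
gripper_force: 29.6
```

```bash
python3 - <<'E'
from hold import *
t=grab('side','t13'); w=grab('wrist','w13'); im=t['pixels'].astype(int); s=get_state(); print(s['position'],s['width'],s['contact_force'])
for v in range(218,252): print(v,' '.join('%3d'%im[v,u].max() for u in range(190,216,2)))
print('wrist col'); g=w['pixels'].max(2)
for v in range(170,300,3): print(v,g[v,256:308:4])
E
```

```text
[0.66918284 0.07442007 0.03200502] 0.027856736306174378 [ 0.38548093  0.10891749 -0.40576766]
218 138  82 148  69 115 163 197 216 222 183 143 104  71
219 142  78 152  89 172 189 212 214 216 191 145 104  69
220 142  79 154  91 191 205 210 189 195 191 149 108  73
221 147  82 152  93 178 187 189 172 177 177 145 106  69
222 147  75 147  99 168 169 171 169 169 165 143 106  73
223 151  73 144 102 165 170 166 165 171 158 144 108  88
224 169  72 144 117 198 200 176 187 201 170 142 114 110
225 181  83 143 156 252 250 232 241 251 212 142 134 151
226 163 117 147 172 255 255 254 248 254 228 141 162 183
227 137 131 146 150 240 237 240 227 233 207 141 158 179
228 136 148 140 133 195 200 202 195 195 185 136 140 146
229 157 186 158 172 188 201 208 204 210 204 150 129 131
230 205 223 201 240 233 239 244 239 251 244 178 149 154
231 226 228 221 249 251 252 253 252 255 251 200 196 200
232 229 227 220 226 238 239 241 239 232 224 210 219 214
233 223 224 220 189 206 208 206 205 190 188 205 223 196
234 181 212 215 190 189 190 192 196 190 188 214 224 173
235 144 174 183 194 182 183 192 192 191 199 219 216 15
[... 2759 characters left out ...]
140]
266 [136 138 137 137 106 106 104 102 184 209 157 138 135]
269 [137 137 137 137 120 107 104 101 135 148 137 136 135]
272 [137 138 137 137 138 116 101 136 138 136 137 137 135]
275 [137 137 137 138 139 139 137 138 137 137 138 136 136]
278 [138 137 138 138 138 138 137 138 137 136 138 138 136]
281 [137 138 137 138 137 138 137 137 137 136 137 137 136]
284 [137 137 137 137 137 139 137 138 138 137 138 136 135]
287 [137 136 137 137 137 138 137 138 140 136 137 137 136]
290 [137 137 137 137 137 138 137 137 138 135 137 136 136]
293 [137 138 138 137 136 137 136 137 137 136 137 136 137]
296 [138 137 139 137 137 137 135 137 138 135 137 136 137]
299 [160 138 139 137 137 137 135 136 142 136 166 156 144]
```

The finger width reads 2 mm low: 13.9 for the 16 mm leg, 26 for the 28 mm plate. So the 28.0 reading means the 30 mm reticle plate is gripped. I'll set it down again and take the height that read 26.

Call:
send_rows --increments '[{"gripper": 0.8, "linear": [0, 0, -0.012], "delta_rot": [0, 0, 0]}, {"gripper": 0.8, "linear": [0, 0, -0.024], "delta_rot": [0, 0, 0]}, {"gripper": 0.8, "linear": [0, 0, -0.029], "delta_rot": [0, 0, 0]}, {"gripper": 0.8, "linear": [0, 0, -0.03], "delta_rot": [0, 0, 0]}, {"gripper": 0.8, "linear": [0, 0, -0.03], "delta_rot": [0, 0, 0]}, {"gripper": 0.2, "linear": [0, 0, -0.03], "delta_rot": [0, 0, 0]}, {"gripper": 0.2, "linear": [0, 0, -0.03], "delta_rot": [0, 0, 0]}, {"gripper": 0.2, "linear": [0, 0, -0.026], "delta_rot": [0, 0, 0]}]'

```text
clock: 12.85
position: [0.6681, 0.0744, 0.0041]
ee_rot: [-0.001, 0.606, 0.796, -0.001]
contact_force: [-0.1, 0.1, -0.2]
width: 0.0346
gripper_force: 0.0
```

Call:
send_rows --increments '[{"gripper": 0.2, "linear": [0, 0, 0], "delta_rot": [0, 0, 0]}, {"gripper": 0.5, "linear": [0, 0, 0], "delta_rot": [0, 0, 0]}, {"gripper": 0.8, "linear": [0, 0, 0], "delta_rot": [0, 0, 0]}, {"gripper": 0.8, "linear": [0, 0, 0], "delta_rot": [0, 0, 0]}, {"gripper": 0.8, "linear": [0, 0, 0], "delta_rot": [0, 0, 0]}]'

```text
clock: 13.35
position: [0.6692, 0.0744, 0.0055]
ee_rot: [0.0, 0.605, 0.796, 0.0]
contact_force: [1.2, 0.1, 1.2]
width: 0.027
gripper_force: 30.0
```

Call:
send_rows --increments '[{"gripper": 0.8, "linear": [0, 0, 0.005], "delta_rot": [0, 0, 0]}, {"gripper": 0.8, "linear": [0, 0, 0.01], "delta_rot": [0, 0, 0]}, {"gripper": 0.8, "linear": [0, 0, 0.02], "delta_rot": [0, 0, 0]}, {"gripper": 0.8, "linear": [0, 0, 0.03], "delta_rot": [0, 0, 0]}, {"gripper": 0.8, "linear": [0, 0, 0.03], "delta_rot": [0, 0, 0]}]'

```text
clock: 13.85
position: [0.6704, 0.0744, 0.0376]
ee_rot: [0.002, 0.605, 0.796, 0.001]
contact_force: [0.3, 0.6, -0.6]
width: 0.0266
gripper_force: 29.7
```

```bash
python3 - <<'E'
from hold import *
t=grab('side','t14'); im=t['pixels'].astype(int); s=get_state(); print(s['position'],s['width'])
for v in range(216,252,2): print(v,' '.join('%3d'%im[v,u].max() for u in range(190,216,2)))
E
```

```text
[0.66978377 0.07441457 0.03668237] 0.026730766931903037
216 149  77 146  87 163 124 100 156 185 161 146  80  92
218 153  78 147  82 114 169 195 217 223 165 146  83  83
220 169  66 145  98 186 210 209 201 189 163 144  89  90
222 169  66 139 107 172 184 175 173 168 152 143  92 119
224 207 140 158 135 195 193 168 187 181 146 146 165 195
226 149 155 155 203 254 253 243 255 255 226 145 186 208
228 142 148 137 157 191 191 197 197 207 186 132 136 137
230 213 226 208 191 192 193 196 194 184 181 185 151 152
232 228 228 222 219 218 211 214 217 210 221 227 217 221
234 184 212 220 221 214 197 224 230 229 240 226 196 171
236 143 141 149 172 168 197 248 252 251 252 225 157 134
238 130 132 123 104 109 181 226 234 231 229 195 132 132
240 125 109  98  94 146 239 226 223 223 223 237 143 104
242 122 100  94  89 223 249 237 236 233 241 255 154  93
244 122 109  89  89 255 255 254 254 254 254 253 142  86
246 126  93 112 127 176 215 220 222 213 211 199 107 124
248 131 117  92  85 115 153 151 152 147 145 153 132 106
250 144  81 101 103 100 119 117 119 129 119 106 101 148
```

Now only the machined plate is up and the reticle plate has stayed on the disc. Carrying it to the wide cradle.

Call:
send_rows --increments '[{"gripper": 0.8, "linear": [-0.02, -0.002, 0.03], "delta_rot": [0, 0, 0.02]}, {"gripper": 0.8, "linear": [-0.06, -0.005, 0.04], "delta_rot": [0, 0, 0.05]}, {"gripper": 0.8, "linear": [-0.1, -0.008, 0.04], "delta_rot": [0, 0, 0.08]}, {"gripper": 0.8, "linear": [-0.14, -0.012, 0.04], "delta_rot": [0, 0, 0.119]}, {"gripper": 0.8, "linear": [-0.18, -0.015, 0.04], "delta_rot": [0, 0, 0.119]}, {"gripper": 0.8, "linear": [-0.207, -0.018, 0.04], "delta_rot": [0, 0, 0.119]}, {"gripper": 0.8, "linear": [-0.2174, -0.0184, 0.04], "delta_rot": [0, 0, 0.119]}, {"gripper": 0.8, "linear": [-0.2174, -0.0184, 0.04], "delta_rot": [0, 0, 0.119]}]'

```text
clock: 14.7
position: [0.4506, 0.0561, 0.0754]
ee_rot: [0.0, 0.557, 0.83, 0.0]
contact_force: [-0.3, -0.4, -0.7]
width: 0.0267
gripper_force: 29.8
```

```bash
python3 - <<'E'
from hold import *
w=grab('wrist','w15'); s=get_state(); print(s['position'],s['width'],np.degrees(np.arctan2(w['Rt'][1,0],w['Rt'][0,0])))
# check outline of cradle far end from this view: dark rows
im=w['pixels']; g=im.max(2)
for v in range(140,300,5): print(v,g[v,228:336:4])
E
```

```text
[0.45270148 0.05601515 0.07564954] 0.026540081671330255 112.28067471592627
140 [111  94 134 153 154 157 157 154 151 148 152 152 159 161 149 146 154 164
 165 161 159 153 148 149 147 145 148]
145 [116  98 159 152 149 151 149 150 147 147 148 152 150 153 154 152 154 151
 149 151 153 151 145 150 151 155 153]
150 [101 105 164 152 147 147 146 150 144 140 148 154 151 149 148 151 145 149
 151 149 149 155 150 149 152 153 153]
155 [134 158 161 155 150 146 149 154 150 140 151 150 154 153 146 146 150 158
 156 148 152 152 148 151 148 152 153]
160 [156 153 154 150 151 153 152 152 151 150 157 152 156 155 165 155 154 155
 154 155 152 149 146 149 150 152 150]
165 [160 157 154 149 151 147 144 145 147 153 158 153 153 155 155 154 153 154
 155 150 144 144 142 142 146 150 149]
170 [154 154 154 152 155  80  68  68  65  61  58  42  57  60  60  61  61  63
  55  66  69  77  85  96 149 153 156]
175 [161 163 159 155 157  68  68  68  66  65  64  64  64  64  63  63  63  62
  62  63  62  63  63  63 148 142 151]
180 [158 164 163 159 163  67  67  66  66  65  66  66  64  64  65  63  64  63
  62  62  61  74  63  50 152
[... 1954 characters left out ...]
9 112 109]
270 [ 36  37 109 109 109  30 101 145 145 146 146 145 147 145 146 145 145 144
 144 143  97  31 109 109 109  37  37]
275 [ 37  36 109 109 109  32  71 145 144 146 145 145 146 145 146 146 144 146
 145 145  66  32 109 109 109  37  37]
280 [ 39  76 109 109  74  30  62 145 144 145 145 146 146 145 146 146 145 146
 145 145  59  30  76 109 108  74  37]
285 [ 37 108 109 109  36  29  29 145 145 146 145 145 147 145 146 146 144 145
 146 144  29  28  39 109 108 110  37]
290 [ 37 109 108 109  30  28  27 146 145 147 145 145 144 144 145 145 144 145
 146 144  27  28  32 109 109 109  38]
295 [ 54 110 109 109  31  29  30 176 176 178 168 172 149 143 162 145 175 156
 177 175  28  27  31 109 109 109  69]
```

```bash
python3 - <<'E'
from hold import *
w=load('w15'); 
for u,v,z in [(283,168,.009),(247,190,.004),(319,190,.004),(249,230,.004),(318.5,230,.004)]:
    p=onz(w,u,v,z); q=w['Rt'].T@(p-w['p']); print(u,v,(p*1000).round(1),(q*1000).round(1))
E
```

```text
283 168 [438.   89.2   9. ] [35.4  0.8 66.4]
247 190 [419.6  62.4   4. ] [ 17.7 -26.3  71.4]
319 190 [470.1  83.1   4. ] [17.7 28.2 71.5]
249 230 [432.4  32.5   4. ] [-14.8 -25.8  71.4]
318.5 230 [483.1  53.3   4. ] [-14.9  29.   71.5]
```

Call:
send_rows --increments '[{"gripper": 0.8, "linear": [0.0006, 0.0018, -0.03], "delta_rot": [0, 0, 0]}, {"gripper": 0.8, "linear": [0.0006, 0.0018, -0.06], "delta_rot": [0, 0, 0]}, {"gripper": 0.8, "linear": [0.0006, 0.0018, -0.08], "delta_rot": [0, 0, 0]}, {"gripper": 0.8, "linear": [0.0006, 0.0018, -0.088], "delta_rot": [0, 0, 0]}, {"gripper": 0.8, "linear": [0.0006, 0.0018, -0.0905], "delta_rot": [0, 0, 0]}, {"gripper": 0.8, "linear": [0.0006, 0.0018, -0.0912], "delta_rot": [0, 0, 0]}]'

```text
clock: 15.35
position: [0.4536, 0.0578, -0.0158]
ee_rot: [0.001, 0.557, 0.83, 0.0]
contact_force: [-0.0, 0.7, -0.6]
width: 0.0266
gripper_force: 29.8
```

Call:
send_rows --increments '[{"gripper": 0.5, "linear": [0, 0, 0], "delta_rot": [0, 0, 0]}, {"gripper": 0.1, "linear": [0, 0, 0], "delta_rot": [0, 0, 0]}, {"gripper": 0.1, "linear": [0, 0, 0], "delta_rot": [0, 0, 0]}, {"gripper": 0.1, "linear": [0, 0, 0.02], "delta_rot": [0, 0, 0]}, {"gripper": 0, "linear": [0, 0, 0.06], "delta_rot": [0, 0, 0]}, {"gripper": 0, "linear": [0, 0, 0.1], "delta_rot": [0, 0, 0]}, {"gripper": 0, "linear": [0.02, 0, 0.14], "delta_rot": [0, 0, 0]}, {"gripper": 0, "linear": [0.06, 0, 0.14], "delta_rot": [0, 0, -0.02]}]'

```text
clock: 16.15
position: [0.514, 0.058, 0.1305]
ee_rot: [0.004, 0.565, 0.825, 0.003]
contact_force: [2.2, -0.7, 1.3]
width: 0.0427
gripper_force: 0.0
```

Call:
send_rows --increments '[{"gripper": 0, "linear": [0.05, 0.005, 0], "delta_rot": [0, 0, -0.03]}, {"gripper": 0, "linear": [0.1, 0.01, 0], "delta_rot": [0, 0, -0.06]}, {"gripper": 0, "linear": [0.15, 0.015, 0], "delta_rot": [0, 0, -0.1]}, {"gripper": 0, "linear": [0.158, 0.016, 0], "delta_rot": [0, 0, -0.1]}, {"gripper": 0, "linear": [0.158, 0.016, 0], "delta_rot": [0, 0, -0.1]}]'

```text
clock: 16.65
position: [0.671, 0.0739, 0.1233]
ee_rot: [-0.0, 0.606, 0.796, -0.0]
contact_force: [-0.7, -1.6, 0.7]
width: 0.0427
gripper_force: 0.0
```

```bash
python3 - <<'E'
from hold import *
w=grab('wrist','w16'); s=get_state(); print(s['position'],np.degrees(np.arctan2(w['Rt'][1,0],w['Rt'][0,0])))
im=w['pixels']
m=(cv2.cvtColor(im,cv2.COLOR_BGR2HSV)[:,:,1]<35)&(im.max(2)>110); m=m.astype(np.uint8)
m=cv2.morphologyEx(m,cv2.MORPH_OPEN,np.ones((5,5),np.uint8))
n,l,st,c=cv2.connectedComponentsWithStats(m)
for i in range(1,n):
    if st[i][4]<300: continue
    cs,_=cv2.findContours((l==i).astype(np.uint8),0,1); k=max(cs,key=len)[:,0]
    for z in (.013,.026):
        r=cv2.minAreaRect(np.array([onz(w,*p,z)[:2]*1000 for p in k],np.float32)); print(st[i],z,np.array(r[0]).round(1),np.array(r[1]).round(1),round(r[2],1))
cv2.imwrite('pics/w16.png',im)
E
```

```text
[0.66910869 0.0738039  0.12344591] 105.4355038277212
[ 385    0   85  100 4481] 0.013 [758.1 255.6] [ 72.7 107.1] 4.4
[ 385    0   85  100 4481] 0.026 [752.9 250.6] [ 69.3 102.1] 4.4
[ 16  24  32  28 353] 0.013 [371.2 175.5] [22.1 57.1] 71.6
[ 16  24  32  28 353] 0.026 [384.2 174.3] [21.1 54.4] 71.6
[285  88  30  29 584] 0.013 [663.1 158.7] [24.3 23.9] 16.0
[285  88  30  29 584] 0.026 [662.4 158.3] [23.2 22.8] 16.0
[   6  121   51   93 2263] 0.013 [400.8  39.1] [ 70.2 105.6] 14.6
[   6  121   51   93 2263] 0.026 [412.4  44.3] [ 66.9 100.7] 14.6
[ 53 139  25  45 799] 0.013 [452.3  55.3] [28.7 44.1] 22.2
[ 53 139  25  45 799] 0.026 [461.5  59.7] [27.3 42. ] 22.2
[ 231  156   83   86 3851] 0.013 [665.1  77. ] [60.5 87.4] 33.4
[ 231  156   83   86 3851] 0.026 [664.3  80.4] [57.7 83.3] 33.4
[130 160  45  30 731] 0.013 [549.3  65.2] [46.4 24.8] 25.7
[130 160  45  30 731] 0.026 [553.9  69.2] [44.2 23.6] 25.7
[271 261  28  34 418] 0.013 [693.4  -1.9] [23.2 39.2] 2.7
[271 261  28  34 418] 0.026 [691.3   5.2] [22.1 37.3] 2.7
[246 268  23  21 349] 0.013 [669.4 -10.9] [21.9 23.3] 14.5
[246 268  23  21 349] 0.026 [668.4  -3.3] [20.9 22.2] 14.5
```

View pics/w16.png

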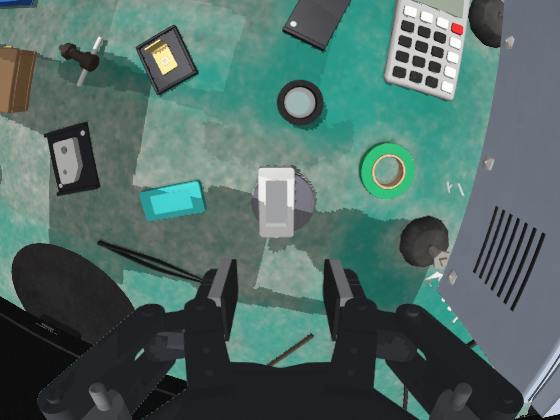

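The machined plate sits at (452.3, 55.3), axis 112.2°, centred in the wide cradle. The reticle plate is alone on the disc at (277,203) px. Measuring it.

```bash
python3 - <<'E'
from hold import *
w=load('w16'); im=w['pixels']; g=im.max(2)
for v in range(162,246,4): print(v,g[v,250:308:2])
for u,v in [(258,169),(294,169),(262,237),(294.5,236)]:
    p=onz(w,u,v,.026); print((p*1000).round(1))
E
```

```text
162 [149 151 151 162 154 152 149 145 142 141 140 138 136 139 139 142 149 147
 145 143 142 142 138 137 147 149 156 136 133]
166 [150 151 157 170 170 133 124 124 122 120 123 123 113 120 123 123 123 121
 122 122 115  86  87 137 155 157 158 147 140]
170 [161 163 154 167 190 221 224 224 223 223 223 222 222 222 220 220 220 220
 220 218 217 218 140  86  87 135 162 143 156]
174 [157 169 169 166 191 219 220 221 220 220 219 219 219 219 218 217 217 218
 218 216 215 215 153  58 137 104 127 142 155]
178 [163 164 166 155 203 239 239 238 239 220 219 217 216 216 216 217 215 216
 218 217 216 229 178 131 132 125  88 109  95]
182 [165 160 154 138 193 238 238 239 165 162 162 161 162 162 162 162 162 162
 166 240 237 237 167 114 130 132 132 129 102]
186 [160 153 146 130 186 237 237 239 165 162 162 162 162 163 163 163 163 163
 167 240 237 236 147 130 131 132 130 130 129]
190 [153 155 149 133 191 237 237 239 169 162 162 162 162 162 162 162 163 163
 167 237 236 236 150 126 130 131 130 129 130]
194 [100 151 126 133 195 237 237 240 169 162 162 162 162 162 162 162 163 163
 166 236 236 237 138 128 130 130 130 12
[... 862 characters left out ...]
  80]
226 [113 112 107 104 105 167 171 172 178 181 180 180 181 180 180 181 182 182
 179 171 170 171  91  84  82  83  85 105 106]
230 [106 107 109 109 104 165 170 171 171 172 173 172 172 171 171 171 171 172
 172 171 170 171  81 101 106 106 108 112 113]
234 [103 104 106 109 112 164 169 170 172 171 171 171 171 170 171 169 170 171
 170 169 169 170  98 100  98 100 106 106 103]
238 [108 108 108 109 114 115 114 109 121 161 107 110 113 111 107 110 112 110
 111 108 105 100 100 102 103 102 102 101 100]
242 [109 108 109 108 110 111 111 109 146 140 107 105 106 107 107 111 112 113
 111 113 108 106 107 108 108 107 104 100 101]
[644.6  96.4  26. ]
[673.2 104.2  26. ]
[662.9  38.6  26. ]
[690.2  47.2  26. ]
```

```bash
python3 - <<'E'
from hold import *
w=load('w16')
P=[onz(w,u,v,.026)*1000 for u,v in [(258,177),(295,177),(259,237),(294,237)]]; print(np.round(P,1),np.mean(P,0), np.linalg.norm(P[0]-P[2]))
print(onz(w,276.5,168,.018)*1000)
P=[onz(w,u,v,.026)*1000 for u,v in [(258,168),(295,168)]];print(P)
q=w['Rt'].T@(np.array([.6735,.0735,.026])-w['p']);print(q)
E
```

```text
[[646.3  89.8  26. ]
 [675.8  97.9  26. ]
 [660.3  37.9  26. ]
 [690.   46.1  26. ]] [668.11661555  67.94768779  26.        ] 53.7687893779024
[659.38802608  99.69876552  18.        ]
[array([644.37405851,  97.17539952,  26.        ]), array([673.75050216, 105.24812758,  26.        ])]
[-0.00103898  0.00236041  0.09729305]
```

Call:
send_rows --increments '[{"gripper": 0, "linear": [-0.002, -0.0022, -0.05], "delta_rot": [0, 0, 0]}, {"gripper": 0, "linear": [-0.002, -0.0022, -0.09], "delta_rot": [0, 0, 0]}, {"gripper": 0, "linear": [-0.002, -0.0022, -0.115], "delta_rot": [0, 0, 0]}, {"gripper": 0, "linear": [-0.002, -0.0022, -0.125], "delta_rot": [0, 0, 0]}, {"gripper": 0.2, "linear": [-0.002, -0.0022, -0.125], "delta_rot": [0, 0, 0]}, {"gripper": 0.5, "linear": [-0.002, -0.0022, -0.125], "delta_rot": [0, 0, 0]}, {"gripper": 0.8, "linear": [-0.002, -0.0022, -0.125], "delta_rot": [0, 0, 0]}, {"gripper": 0.8, "linear": [-0.002, -0.0022, -0.125], "delta_rot": [0, 0, 0]}]'

```text
clock: 17.5
position: [0.669, 0.0716, 0.0008]
ee_rot: [0.001, 0.606, 0.796, 0.001]
contact_force: [-0.1, -0.1, -1.4]
width: 0.0284
gripper_force: 29.6
```

Call:
send_rows --increments '[{"gripper": 0.8, "linear": [0, 0, 0], "delta_rot": [0, 0, 0]}, {"gripper": 0.8, "linear": [0, 0, 0], "delta_rot": [0, 0, 0]}]'

```text
clock: 17.7
position: [0.6684, 0.0716, -0.0002]
ee_rot: [0.0, 0.606, 0.796, 0.0]
contact_force: [0.4, -0.1, 2.0]
width: 0.0284
gripper_force: 29.9
```

Call:
send_rows --increments '[{"gripper": 0.8, "linear": [0, 0, 0.01], "delta_rot": [0, 0, 0]}, {"gripper": 0.8, "linear": [0, 0, 0.04], "delta_rot": [0, 0, 0]}, {"gripper": 0.8, "linear": [0, 0, 0.08], "delta_rot": [0, 0, 0]}, {"gripper": 0.8, "linear": [-0.002, 0.04, 0.085], "delta_rot": [0, 0, -0.1]}, {"gripper": 0.8, "linear": [-0.004, 0.08, 0.085], "delta_rot": [0, 0, -0.2]}, {"gripper": 0.8, "linear": [-0.006, 0.12, 0.085], "delta_rot": [0, 0, -0.3]}, {"gripper": 0.8, "linear": [-0.008, 0.155, 0.085], "delta_rot": [0, 0, -0.4]}, {"gripper": 0.8, "linear": [-0.0098, 0.1836, 0.085], "delta_rot": [0, 0, -0.47]}]'

```text
clock: 18.5
position: [0.6579, 0.2575, 0.0848]
ee_rot: [-0.0, 0.775, 0.632, 0.0]
contact_force: [1.5, 0.7, -0.9]
width: 0.0285
gripper_force: 29.7
```

Call:
send_rows --increments '[{"gripper": 0.8, "linear": [0, 0, 0], "delta_rot": [0, 0, 0]}, {"gripper": 0.8, "linear": [0, 0, 0], "delta_rot": [0, 0, 0]}]'

```text
clock: 18.7
position: [0.658, 0.2558, 0.0843]
ee_rot: [0.0, 0.774, 0.634, -0.0]
contact_force: [-0.7, 0.4, -1.3]
width: 0.0287
gripper_force: 29.7
```

```bash
python3 - <<'E'
from hold import *
w=grab('wrist','w17'); s=get_state(); print(s['position'],s['width'],np.degrees(np.arctan2(w['Rt'][1,0],w['Rt'][0,0])))
im=w['pixels']; g=im.max(2)
for v in range(120,300,5): print(v,g[v,236:328:4])
E
```

```text
[0.65816712 0.25483044 0.08431721] 0.028233477904110082 78.61865712280427
120 [131 134 136 139 145 144 143 139 144 141 139 139 137 137 137 153 153 150
 149 148 150 147 146]
125 [130 134 133 140 142 149 151 150 142 142 140 141 141 138 139 152 155 150
 149 147 145 145 145]
130 [133 137 137 142 139 149 155 145 145 145 142 143 144 146 143 157 155 149
 148 148 146 146 144]
135 [138 134 141 144 144 146 151 138 135 139 145 146 152 147 145 157 157 154
 151 148 147 146 145]
140 [138 135 146 148 143 141 143 138 135 131 146 152 151 147 145 141 157 155
 150 148 148 146 146]
145 [146 139 143 147 137 142 141 140 137 135 138 147 149 146 145 144 142 155
 153 131 135 131 131]
150 [150 146 143 143 141 131 143 145 137 133 134 138 141 146 149 147 145 153
 138 131 130 130 130]
155 [133 145 148 137 136 136  55  50  53  49  49  51  53  54  36  57  58  43
  76 130 129 129 131]
160 [139 143 143 134 129 120  54  53  53  48  48  47  46  44  44  44  45  43
  43  79 129 131 131]
165 [138 133 137 139 132 133  72  72  71  71  69  67  66  65  64  63 126  76
  55 132 131 132 130]
170 [136 136 136 133 134 142  70  69
[... 1837 characters left out ...]
03 108]
265 [107 107 107  27 131 132 132 157 157 157 157 157 158 157 156 158 130 131
 132  26 102 101 103]
270 [107 107  54  26 132 132 133 156 157 157 156 157 157 156 157 157 130 133
 133  23  68 102 102]
275 [107 105  29  25 132 132 134 156 157 156 157 157 157 157 157 156 133 132
 133  23  33 102 103]
280 [103 103  28  26 131 132 132 157 157 156 157 157 157 156 156 157 132 131
 131  23  25 102 103]
285 [102 103  28  25 129 132 132 156 157 158 158 157 157 157 156 157 161 131
 129  25  27 103 102]
290 [102  65  27  25 123 132 132 156 157 156 157 157 156 157 156 156 162 134
 125  24  24  63 103]
295 [102  27  26  25 133 159 133 157 157 156 157 157 156 157 156 157 161 162
 149  24  24  27 102]
```

```bash
python3 - <<'E'
from hold import *
w=load('w17'); 
for u,v,z in [(284,153,.009),(258.5,175,.004),(309.5,175,.004),(258.5,200,.004),(309.5,200,.004)]:
    p=onz(w,u,v,z); q=w['Rt'].T@(p-w['p']); print(u,v,(q*1000).round(1))
for u,v in [(250,212),(310,212)]: print('held far edge',((w['Rt'].T@(onz(w,u,v,.1105)-w['p']))*1000).round(1))
E
```

```text
284 153 [44.6  2.2 75.3]
258.5 175 [ 26.7 -17.5  80.3]
309.5 175 [26.7 22.  80.3]
258.5 200 [  6.5 -17.9  80.3]
309.5 200 [ 6.5 22.5 80.4]
held far edge [ 32.  -14.4 -26.2]
held far edge [ 32.   12.9 -26.2]
```

Call:
send_rows --increments '[{"gripper": 0.8, "linear": [0.0014, 0.0002, -0.03], "delta_rot": [0, 0, 0]}, {"gripper": 0.8, "linear": [0.0014, 0.0002, -0.06], "delta_rot": [0, 0, 0]}, {"gripper": 0.8, "linear": [0.0014, 0.0002, -0.083], "delta_rot": [0, 0, 0]}, {"gripper": 0.8, "linear": [0.0014, 0.0002, -0.093], "delta_rot": [0, 0, 0]}, {"gripper": 0.8, "linear": [0.0014, 0.0002, -0.097], "delta_rot": [0, 0, 0]}, {"gripper": 0.8, "linear": [0.0014, 0.0002, -0.098], "delta_rot": [0, 0, 0]}, {"gripper": 0.8, "linear": [0.0014, 0.0002, -0.098], "delta_rot": [0, 0, 0]}]'

```text
clock: 19.45
position: [0.6607, 0.2554, -0.0127]
ee_rot: [0.001, 0.775, 0.632, 0.001]
contact_force: [-0.3, -0.2, -0.1]
width: 0.029
gripper_force: 29.7
```

Call:
send_rows --increments '[{"gripper": 0.5, "linear": [0, 0, 0], "delta_rot": [0, 0, 0]}, {"gripper": 0.1, "linear": [0, 0, 0], "delta_rot": [0, 0, 0]}, {"gripper": 0.1, "linear": [0, 0, 0], "delta_rot": [0, 0, 0]}, {"gripper": 0.1, "linear": [0, 0, 0.02], "delta_rot": [0, 0, 0]}, {"gripper": 0, "linear": [0, 0, 0.06], "delta_rot": [0, 0, 0]}, {"gripper": -0.5, "linear": [0, 0, 0.1], "delta_rot": [0, 0, 0]}, {"gripper": -1, "linear": [0, 0, 0.14], "delta_rot": [0, 0, 0]}, {"gripper": -1, "linear": [0, -0.04, 0.15], "delta_rot": [0, 0, 0.1]}]'

```text
clock: 20.25
position: [0.6627, 0.2204, 0.1423]
ee_rot: [0.002, 0.739, 0.673, 0.006]
contact_force: [0.3, 0.2, 0.3]
width: 0.0835
gripper_force: 0.0
```

Call:
send_rows --increments '[{"gripper": -1, "linear": [0, -0.05, 0], "delta_rot": [0, 0, 0.1]}, {"gripper": -1, "linear": [0, -0.1, 0], "delta_rot": [0, 0, 0.2]}, {"gripper": -1, "linear": [0.005, -0.14, 0], "delta_rot": [0, 0, 0.3]}, {"gripper": -1, "linear": [0.01, -0.14, 0], "delta_rot": [0, 0, 0.35]}, {"gripper": -1, "linear": [0.01, -0.14, 0], "delta_rot": [0, 0, 0.35]}]'

```text
clock: 20.75
position: [0.6703, 0.0739, 0.1364]
ee_rot: [0.0, 0.615, 0.789, 0.0]
contact_force: [-0.3, 0.8, 0.9]
width: 0.0854
gripper_force: 0.0
```

```bash
python3 - <<'E'
from hold import *
w=grab('wrist','w18'); s=get_state(); print(s['position'],s['width'],np.degrees(np.arctan2(w['Rt'][1,0],w['Rt'][0,0])))
im=w['pixels']; hsv=cv2.cvtColor(im,cv2.COLOR_BGR2HSV)
pw=lambda p:(lambda T,K,c:K[:2,:2]@(c[:2]/np.hypot(*c[:2])*np.arctan2(np.hypot(*c[:2]),c[2]))+K[:2,2])(None,np.array(w['K']),(lambda T:T[:3,:3].T@(w['Rt'].T@(np.array(p)-w['p'])-T[:3,3]))(np.array(w['T_tool_cam'])))
print('long at',pw([.6585,.2552,.012]),'platen at',pw([.670,.073,.018]))
m=((hsv[:,:,1]<40)).astype(np.uint8); m=cv2.morphologyEx(m,cv2.MORPH_OPEN,np.ones((3,3),np.uint8))
n,l,st,c=cv2.connectedComponentsWithStats(m)
for i in range(1,n):
    if st[i][4]>300: print(i,st[i],c[i].round())
a=cv2.resize(im,(800,600)); cv2.imwrite('pics/w18.png',a)
E
```

```text
[0.66975559 0.07507553 0.13628354] 0.08533369460185046 104.11725087277497
long at [318.28427217   1.0094591 ] platen at [280.72635311 196.46831716]
7 [ 280    0   65   51 2094] [311.  21.]
8 [  378     0   177   131 10923] [457.  45.]
18 [  14   12   50   51 1062] [40. 38.]
24 [ 140   32   58   66 1656] [169.  65.]
48 [ 276   82   43   42 1420] [297. 102.]
56 [537  97  23  79 886] [551. 138.]
64 [    0   107   191   147 11229] [ 87. 169.]
81 [    0   128   560   292 64968] [315. 323.]
87 [  187   138   139   153 11474] [258. 215.]
146 [ 28 379  24  41 427] [ 42. 404.]
```

```bash
python3 - <<'E'
from hold import *
w=load('w18'); im=w['pixels']; 
c=cv2.GaussianBlur(im,(3,3),0).astype(int)
d=c[:,:,1]-c[:,:,0]   # green-blue
for v in range(150,250,5): print(v,d[v,225:340:5])
m=(d<3).astype(np.uint8); m[:140]=0;m[250:]=0;m[:,:220]=0;m[:,345:]=0
m=cv2.morphologyEx(m,cv2.MORPH_OPEN,np.ones((7,7),np.uint8))
n,l,st,cc=cv2.connectedComponentsWithStats(m); print(st,cc)
i=1+np.argmax(st[1:,4]); k=max(cv2.findContours((l==i).astype(np.uint8),0,1)[0],key=len)[:,0]
for z in (.018,.009): print(cv2.minEnclosingCircle(np.array([onz(w,*p,z)[:2]*1000 for p in k],np.float32)),cv2.fitEllipse(np.array([onz(w,*p,z)[:2]*1000 for p in k],np.float32)))
E
```

```text
150 [11 11 11 11 11 12 11 11 12 11 11 10 10 12 11 12 11 14 13 13 14 14 13]
155 [11 11 11 11 12 12 10 11 10 12 11 10 10 11 10 11 12 13 14 12 12 12 12]
160 [12 10 11 11 12 10 13 12 11 11 11 10 11 12 12 12 13 13 12 11 12 14 13]
165 [11 12 11 12 11 12 11 11 11 12 11  9  8 10 11 11 12 11 12 12 12 11 13]
170 [12 13 11 12 11 12 11 11 11 -1 -5 -6 -6 -6 -3  8 11 11 12 12 13 12 11]
175 [12 11 10 12 11 10 12 10 -5 -6 -8 -7 -8 -8 -8 -7  3 11 10 11 12 12 12]
180 [11 10 12 12 12 13 11 -5 -9 -7 -8 -8 -7 -8 -8 -8 -8  8 11 12 11 12 12]
185 [11 11 10 11 12 13  6 -8 -8 -8 -8 -8 -8 -8 -8 -8 -7 -4 11 12 12 13 12]
190 [10  8  8 10  8  9 -4 -9 -9 -8 -8 -8 -8 -9 -8 -8 -8 -6 11 12 13 13 14]
195 [ 8  7  9  9  9  8 -8 -9 -8 -8 -8 -9 -8 -8 -8 -8 -9 -7  8 12 13 13 12]
200 [ 8  8  9  8  9  9 -4 -5 -5 -7 -7 -8 -7 -8 -8 -7 -8 -8 11 12 13 12 13]
205 [ 9  8  9  9  9  9 -4 -6 -5 -6 -6 -6 -5 -6 -6 -7 -8 -7 10 12 13 11 13]
210 [ 9  8  8  8  9  8  5 -5 -5 -6 -6 -5 -5 -5 -5 -6 -5 -3  9  8  9  9 10]
215 [ 9  8  8  8  8  7  9 -2 -5 -6 -5 -5 -5 -5 -5 -5 -5  8  9  8  8  9  9]
220 [ 8  9  9  8  8  9  9  8 -4 -5 -5 -5 -5 -5 -4 
[... 156 characters left out ...]
 7  9  8  8 10 10]
235 [ 8  9  9  9  8  9  9  9  9  9  8  8  7  9  8  8  9  9  9 10  9  9 10]
240 [10  9  9  9  9  9  8  9  9  9  8  9  9  8  7  9  9  9  9  9  9 11 10]
245 [10  9  8  9  9  8  8  9  9  8  8  9  9 12  9  8  8  8  8  9  9 11 11]
[[     0      0    560    420 232278]
 [   254    167     60     61   2922]] [[279.45081755 209.65888289]
 [283.40965092 196.86995209]]
((672.3404541015625, 72.55609893798828), 28.97662353515625) ((672.6702880859375, 72.506591796875), (54.60103988647461, 57.22783660888672), 14.558273315429688)
((673.0530395507812, 70.09500122070312), 29.892717361450195) ((673.393310546875, 70.0439224243164), (56.327247619628906, 59.037086486816406), 14.558416366577148)
```

Call:
send_rows --increments '[{"gripper": -0.8, "linear": [0.0027, -0.003, -0.05], "delta_rot": [0, 0, 0]}, {"gripper": -0.8, "linear": [0.0027, -0.003, -0.1], "delta_rot": [0, 0, 0]}, {"gripper": -0.8, "linear": [0.0027, -0.003, -0.13], "delta_rot": [0, 0, 0]}, {"gripper": -0.8, "linear": [0.0027, -0.003, -0.147], "delta_rot": [0, 0, 0]}, {"gripper": -0.8, "linear": [0.0027, -0.003, -0.154], "delta_rot": [0, 0, 0]}, {"gripper": -0.4, "linear": [0.0027, -0.003, -0.154], "delta_rot": [0, 0, 0]}, {"gripper": 0, "linear": [0.0027, -0.003, -0.154], "delta_rot": [0, 0, 0]}, {"gripper": 0, "linear": [0.0027, -0.003, -0.154], "delta_rot": [0, 0, 0]}]' --newtons 60

```text
clock: 21.6
position: [0.6734, 0.0728, -0.0164]
ee_rot: [0.001, 0.614, 0.79, 0.001]
contact_force: [0.0, 1.4, 1.7]
width: 0.0523
gripper_force: 63.5
```

```bash
python3 - <<'E'
from hold import *
t=grab('side','t19'); im=t['pixels'].astype(int); s=get_state(); print(s['position'],s['width'],s['contact_force'],s['gripper_force'])
for v in range(228,262): print(v,' '.join('%3d'%im[v,u].max() for u in range(178,230,2)))
E
```

```text
[ 0.67335068  0.07281582 -0.01643095] 0.051950756812717505 [0.09770071 1.01855065 0.80980242] 63.390222787857056
228  55  52  46  51  46  50  70 130 136 135 130 126 153 148 151 166 164 160  85  45  51  51  58  65  71 163
229  77  79  63  53  55  49  54 121 150 143 140 130 131 131 132 134 137 135  82  49  51  51  91 105 110 137
230 112 113  99  58  49  50  50 137 185 176 185 153 139 146 144 146 144 147  93  53  47  71 122 134 132 132
231 126 129 128  84  48  79  58 174 215 204 213 189 187 190 197 193 191 187 107  88  52  87 136 138 132 129
232 130 132 131  98  53 120  77 197 221 214 214 212 210 216 220 223 215 208 121 132  55  89 143 140 138 132
233 130 130 129 110  65 140  85 198 223 217 217 213 216 220 220 220 220 205 129 147  59  88 142 143 141 134
234 130 131 132 117  61 143  88 190 217 216 215 218 218 216 217 215 212 172 123 149  58  91 136 135 135 134
235 130 130 133 114  59 138  95 151 182 213 210 214 210 204 211 208 202 146 118 148  62  92 135 132 136 133
236 129 132 131 120  61 139  96 112 149 173 170 177 164 157 160 167 171 131 111 151  61  87 138 129 131 134
237 129 130 132
[... 1984 characters left out ...]
 179 178 185 197 198 195 191 187 188 192 188 194 194
256 197 203 207 168  55  95 183 216 213 202 115  40 140 178 183 189 195 194 188 191 190 191 191 189 192 200
257 219 220 217 178  55  89 162 192 178 152  82  31 148 184 183 184 188 190 184 189 193 191 190 190 185 193
258 223 223 219 198  59  49 100 129 110  87  46  35 160 190 183 184 188 185 192 189 196 194 191 186 183 193
259 219 218 219 203  77  33  47  64  58  41  36  35 165 193 186 184 185 190 190 192 193 194 186 181 189 187
260 217 216 216 209 104  24  35  30  35  31  31  32 160 194 187 190 188 191 192 188 192 194 181 175 189 195
261 213 210 213 214 125  25  26  28  23  26  27  33 138 191 192 193 195 196 194 190 190 192 179 179 187 191
```

Call:
send_rows --increments '[{"gripper": -0.6, "linear": [0, 0, 0], "delta_rot": [0, 0, 0]}, {"gripper": -0.6, "linear": [0, 0, 0], "delta_rot": [0, 0, 0]}, {"gripper": -0.6, "linear": [0, 0, -0.0035], "delta_rot": [0, 0, 0]}, {"gripper": -0.6, "linear": [0, 0, -0.0035], "delta_rot": [0, 0, 0]}, {"gripper": -0.3, "linear": [0, 0, -0.0035], "delta_rot": [0, 0, 0]}, {"gripper": 0, "linear": [0, 0, -0.0035], "delta_rot": [0, 0, 0]}, {"gripper": 0, "linear": [0, 0, -0.0035], "delta_rot": [0, 0, 0]}]'

```text
clock: 22.35
position: [0.6729, 0.0724, -0.0209]
ee_rot: [0.001, 0.614, 0.789, 0.0]
contact_force: [-0.6, 0.0, 3.1]
width: 0.0524
gripper_force: 63.5
```

Call:
send_rows --increments '[{"gripper": 0, "linear": [0, 0, 0.005], "delta_rot": [0, 0, 0]}, {"gripper": 0, "linear": [0, 0, 0.015], "delta_rot": [0, 0, 0]}, {"gripper": 0, "linear": [0, 0, 0.03], "delta_rot": [0, 0, 0]}, {"gripper": 0, "linear": [0, 0, 0.03], "delta_rot": [0, 0, 0]}]'

```text
clock: 22.75
position: [0.6744, 0.0724, 0.0113]
ee_rot: [0.002, 0.614, 0.789, 0.002]
contact_force: [0.9, 0.1, -2.2]
width: 0.0524
gripper_force: 63.3
```

```bash
python3 - <<'E'
from hold import *
for fn,(u0,v0) in dict(w1=(290,115),w7=(273,59)).items():
    d=load(fn); c=cv2.GaussianBlur(d['pixels'],(3,3),0).astype(int)
    m=((c.max(2)-c.min(2)<14)&(c.max(2)<125)).astype(np.uint8); m=cv2.morphologyEx(m,cv2.MORPH_OPEN,np.ones((5,5),np.uint8))
    n,l,st,cc=cv2.connectedComponentsWithStats(m,connectivity=4); i=l[v0,u0]; print(fn,st[i])
    k=max(cv2.findContours((l==i).astype(np.uint8),0,1)[0],key=len)[:,0]
    P=np.array([onz(d,*p,.005)[:2]*1000 for p in k],np.float32); print(cv2.minEnclosingCircle(P),cv2.fitEllipse(P))
E
```

```text
w1 [ 258   83   64   63 3174]
((453.3059387207031, 266.39337158203125), 41.781211853027344) ((452.609375, 266.5893859863281), (79.86419677734375, 81.92085266113281), 11.068072319030762)
w7 [ 216    4  114  110 9804]
((452.79766845703125, 266.7915344238281), 41.98447036743164) ((452.487060546875, 266.7616882324219), (81.67357635498047, 82.61631774902344), 19.26450538635254)
```

Call:
send_rows --increments '[{"gripper": 0, "linear": [0, 0, 0.03], "delta_rot": [0, 0, 0]}, {"gripper": 0, "linear": [-0.02, 0.018, 0.05], "delta_rot": [0, 0, 0]}, {"gripper": 0, "linear": [-0.05, 0.045, 0.055], "delta_rot": [0, 0, 0]}, {"gripper": 0, "linear": [-0.08, 0.071, 0.055], "delta_rot": [0, 0, 0]}, {"gripper": 0, "linear": [-0.11, 0.097, 0.055], "delta_rot": [0, 0, 0]}, {"gripper": 0, "linear": [-0.14, 0.124, 0.055], "delta_rot": [0, 0, 0]}, {"gripper": 0, "linear": [-0.17, 0.15, 0.055], "delta_rot": [0, 0, 0]}, {"gripper": 0, "linear": [-0.2, 0.177, 0.055], "delta_rot": [0, 0, 0]}]'

```text
clock: 23.55
position: [0.4711, 0.2502, 0.0639]
ee_rot: [0.0, 0.614, 0.789, 0.0]
contact_force: [-0.1, 0.6, -3.1]
width: 0.0527
gripper_force: 64.5
```

Call:
send_rows --increments '[{"gripper": 0, "linear": [-0.0204, 0.0173, 0], "delta_rot": [0, 0, 0]}, {"gripper": 0, "linear": [-0.0204, 0.0173, 0], "delta_rot": [0, 0, 0]}, {"gripper": 0, "linear": [-0.0204, 0.0173, 0], "delta_rot": [0, 0, 0]}]'

```text
clock: 23.85
position: [0.4519, 0.2671, 0.064]
ee_rot: [0.001, 0.613, 0.79, 0.001]
contact_force: [0.5, -0.3, -2.2]
width: 0.053
gripper_force: 64.4
```

```bash
python3 - <<'E'
from hold import *
w=grab('wrist','w20'); s=get_state(); print(s['position'],s['width'],s['contact_force'])
im=w['pixels']; g=im.max(2)
for v in range(130,300,6): print(v,g[v,190:375:6])
E
```

```text
[0.45269549 0.26675233 0.06395926] 0.052574006696552926 [-0.11828776 -0.11436953 -3.07061741]
130 [174 172 157 143 154 145 146 153 154 160 154 154 154 149 147 140 150 150
 151 147 147 143 146 143 149 153 167 174 162  63 134]
136 [156 147 141 137 139 147 148 157 156 157 149 154 160 142 142 142 151 153
 153 152 150 146 150 150 144 143 160 170 156  67 136]
142 [159 152 148 146 146 152 151 160 162 158 161 156 156 154 154 148 153 154
 153 149 147 156 158 156 144 142 160 165  25  61 136]
148 [154 151 148 150 154 153 155 157 160 156 153 150 156 157 158 157 151 155
 151 152 151 151 156 151 147 152 151 149 154  46 110]
154 [151 150 150 151 151 151 154 156 158 155 147 158 160 161 156 156 156 148
 154 154 155 160 153 154 158 147 144 150 151 146 166]
160 [152 148 152 148 150 153 154 152 152 146 147 155 159 160 156 151 146 149
 143 150 153 150 151 160 153 153 148 150 157 159 165]
166 [148 149 145 146 149 150 157 157 148 152 154 157  91  57  58  83  82  82
  57  97 144 145 143 148 151 152 152 156 161 159 172]
172 [147 142 142 144 149 142 157 149 146 150 119  85  51  68  68  67  66  64
  65  55  68
[... 2092 characters left out ...]
  70  70  69  71  65  30 109 109 110 112 113]
274 [164  42  42 126 126  28 101 116 117 115 116 116 116 116 118 117  70  69
  71  69  70  70  69  69  67  27 109 109  37  36 111]
280 [151  43 108 126  44  27  70  70  71  69  70  71  70  69  71  70  69  69
  70  68  69  71  69  70  65  26  48 109  98  35  92]
286 [ 57  95 126 109  35  27  70  70  70  69  70  71  71  68  69  70  71  68
  70  69  70  70  68  71  65  27  31 108 109  51  46]
292 [ 42  53 109 108  28  29  70  70  70  69  70  72  70  68  69  70  70  69
  70  68  69  71  68  71  66  27  28 108 108  63  36]
298 [ 38 108 108  36  29  30  70  72  70  69  69  71  70  69  69  71  70  69
  70  69  69  69  68  69  83  28  27  30 108 109  37]
```

```bash
python3 - <<'E'
from hold import *
w=load('w20'); T=lambda u,v,z:((w['Rt'].T@(onz(w,u,v,z)-w['p']))*1000).round(1)
print(T(283,164.5,.008),T(231,212,.006),T(337.5,212,.006),'disc',T(282,226,.085),T(282,236,.103),T(226,285,.103),T(338,285,.103))
E
```

```text
[39.7  0.8 56. ] [  4.4 -37.1  57.9] [ 4.4 41.  58.1] disc [ 23.7  -0.2 -21. ] [ 26.   -0.3 -39. ] [  1.4 -25.9 -39. ] [  1.3  25.5 -39. ]
```

Call:
send_rows --increments '[{"gripper": 0, "linear": [0.001, 0.001, -0.03], "delta_rot": [0, 0, 0]}, {"gripper": 0, "linear": [0.001, 0.001, -0.055], "delta_rot": [0, 0, 0]}, {"gripper": 0, "linear": [0.001, 0.001, -0.07], "delta_rot": [0, 0, 0]}, {"gripper": 0, "linear": [0.001, 0.001, -0.077], "delta_rot": [0, 0, 0]}, {"gripper": 0, "linear": [0.001, 0.001, -0.0795], "delta_rot": [0, 0, 0]}, {"gripper": 0, "linear": [0.001, 0.001, -0.0803], "delta_rot": [0, 0, 0]}, {"gripper": 0, "linear": [0.001, 0.001, -0.0803], "delta_rot": [0, 0, 0]}]'

```text
clock: 24.6
position: [0.4539, 0.2678, -0.0161]
ee_rot: [0.0, 0.614, 0.789, 0.001]
contact_force: [0.3, 0.1, -2.9]
width: 0.0525
gripper_force: 64.4
```

Call:
send_rows --increments '[{"gripper": -0.4, "linear": [0, 0, 0], "delta_rot": [0, 0, 0]}, {"gripper": -0.5, "linear": [0, 0, 0], "delta_rot": [0, 0, 0]}, {"gripper": -0.5, "linear": [0, 0, 0.003], "delta_rot": [0, 0, 0]}, {"gripper": -0.6, "linear": [0, 0, 0.02], "delta_rot": [0, 0, 0]}, {"gripper": -0.6, "linear": [0, 0, 0.06], "delta_rot": [0, 0, 0]}, {"gripper": -0.6, "linear": [0, 0, 0.1], "delta_rot": [0, 0, 0]}, {"gripper": -0.6, "linear": [0.03, -0.03, 0.14], "delta_rot": [0, 0, 0]}, {"gripper": -0.6, "linear": [0.06, -0.05, 0.18], "delta_rot": [0, 0, 0]}]'

```text
clock: 25.4
position: [0.5057, 0.222, 0.1566]
ee_rot: [0.0, 0.613, 0.79, 0.0]
contact_force: [1.4, 0.3, -0.7]
width: 0.0685
gripper_force: 0.0
```

Call:
send_rows --increments '[{"gripper": -0.6, "linear": [0.03, -0.02, 0.04], "delta_rot": [0, 0, 0.1]}, {"gripper": -0.6, "linear": [0.03, -0.02, 0.06], "delta_rot": [0, 0, 0.2]}, {"gripper": -0.6, "linear": [0.03, -0.02, 0.06], "delta_rot": [0, 0, 0.3]}, {"gripper": -0.6, "linear": [0.03, -0.02, 0.06], "delta_rot": [0, 0, 0.4]}, {"gripper": -0.6, "linear": [0.03, -0.02, 0.06], "delta_rot": [0, 0, 0.4]}]'

```text
clock: 25.9
position: [0.5363, 0.2023, 0.2151]
ee_rot: [0.0, 0.445, 0.896, 0.0]
contact_force: [0.1, 0.4, 0.2]
width: 0.0685
gripper_force: 0.0
```

```bash
python3 - <<'E'
from h import *
w=grab('wrist','w21'); print(get_state()['position'])
cv2.imwrite('pics/w21.png',cv2.resize(w['pixels'],(800,600),interpolation=cv2.INTER_CUBIC))
E
```

```text
[0.53612052 0.20240156 0.21479108]
```

View pics/w21.png

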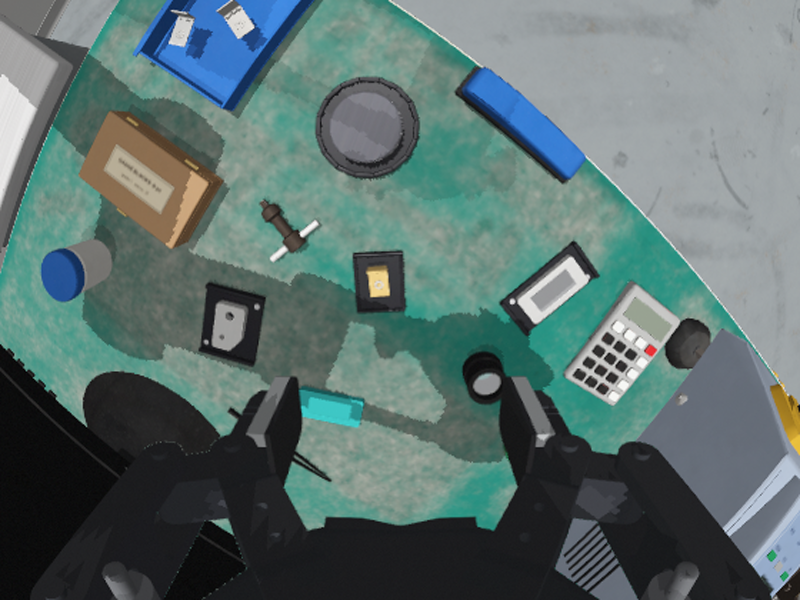

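All four pieces lie in their holders: disc (368,127), bracket (378,281), machined plate (231,325) and reticle plate (549,283). The loupe and chuck key have not moved. One numeric check, then I'll hand in.

```bash
python3 - <<'E'
from hold import *
w=load('w21'); f=lambda x,y,z:onz(w,x*.7,y*.7,z)*1000
ret=np.array([f(514,305,.012),f(531,322,.012),f(576,249,.012),f(591,266,.012)]); print('ret',ret.round(1)[:,:2],ret.mean(0))
cr=np.array([f(502,304,.006),f(529,333,.006),f(575,243,.006),f(599,272,.006)]); print('long',cr.mean(0))
d=np.array([f(330,127,.022),f(404,127,.022),f(367,92,.022),f(367,165,.022)]); print('disc',d.round(1)[:,:2],(d[:2].mean(0)+d[2:].mean(0))/2)
s=get_state(); print(s['clock'],s['contact_force'])
sign_off()
E
```

```text
ret [[640.5 224.3]
 [663.4 221.9]
 [651.7 295.6]
 [673.2 293.6]] [657.22257401 258.84061093  12.        ]
long [660.54278314 256.13128403   6.        ]
disc [[431.7 249.9]
 [477.2 283.2]
 [438.3 288.3]
 [472.4 242.8]] [454.88581922 266.04663807  22.        ]
25.95 [ 0.38167494 -0.07434474  0.8229862 ]
the job is handed in; nothing more can be done
```

Handed in at 25.95 s: bracket, machined plate, reticle plate and disc each look flat in their own holders and within about 4 mm of centre; the machined plate's first two lifts also brought up the reticle plate, so I set both back on the disc each time before taking the plates off in order.

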